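# Load and bolt down a flange on the welding carousel

## Task

The flange on the loading shelf is the next one to weld. Turn the carousel until its free wide station squarely faces the shelf, then slide the flange off the shelf, without lifting it, into that station until it is fully home against the back stop. Take the T-handled bolt from the rack, put it down through the slots of the flange and the station until its collar sits on the flange, and give it a quarter turn so that it cannot come out; leave the carousel standing there, let go, and leave everything else on the bench alone.

Things in the scene. Friction and masses are not known exactly. Their poses are not given: they have to be found in the camera images.
- stand: Grey stand of the welding carousel, fixed to the bench. Origin: bench level on the carousel's turning axis, z up; its x axis points level from that axis to the loading shelf, a fixed part of the stand. Place and yaw differ each time. Nothing overhangs the shelf or carousel.
- shelf_end (a point): Middle of the loading shelf's inner end, on its top face, 184 mm from the turning axis and 100 mm above the bench; axes as the stand's. The steel shelf runs 150 mm outward (+x) from here, 112 wide, both ends open, with fences 94 apart (8 thick, 16 high) along its sides. The arm ends pass 14 mm away.
- carousel (a joint): Angle (rad) of the four-armed carousel on the stand, growing anticlockwise from above; 0 or any whole turn when the free wide station faces the shelf. Turns endlessly both ways, no detents, and stays where it is left (friction 0.4 N m). Arms 90 degrees apart, each a station: 100 wide, ending 170 mm from the axis, tops 98.5 mm above the bench, 8 thick, open underneath; hub knob r 30, 20 high.
- nest (a point): Floor of the free wide station, 110 mm from the turning axis, 98.5 mm above the bench: where the flange's origin comes when fully home. Its x points outward along the station, z up. Side guides 82.4 apart, 8 thick, 10 high, mouth flared over the last 20 mm; back stop 55 mm from the axis. The opposite station is free too but its guides are 62.4 apart: too narrow.
- nest_slot (a point): Centre of the oblong slot through the floor of the free wide station, at its top face, 140 mm from the turning axis. The slot is 35 mm long across the arm (along the nest's y) and 14 mm wide (along the nest's x), through the 8 mm floor, open below.
- wide_tube (a point): Top of the upright tube on the loaded wide station, 90 degrees anticlockwise (from above) of the free wide station. Outer diameter 34, 82 mm from the turning axis, top 159.5 mm above the bench, 55 tall, rigid with the carousel: good to push it round by. A T-bolt, also rigid, stands farther out on the arm, 140 mm from the axis, top 141.5 mm above the bench.
- narrow_tube (a point): The same on the loaded narrow station, 90 degrees clockwise of the free wide one: tube of outer diameter 27, otherwise placed and usable alike. Side guides of the narrow stations are 10 high too.
- flange: Loose flange to load, 0.45 to 0.7 kg, lying flat on the shelf: steel plate 110 (x) by 80 (y) by 6 mm. Origin: centre of its underside. Its x points outward, away from the carousel: the tube stub is on its inner side, the oblong slot at its outer end. It already lies the right way round.
- flange_slot (a point): Centre of the oblong slot of the loose flange, at the plate's top face, 30 mm along the flange's +x from its origin; 36 mm long (along y) and 15 mm wide (along x).
- flange_stub (a point): Centre of the top rim of the flange's tube stub: an upright tube of outer diameter 34, wall 3 mm, 55 mm tall on the plate, 28 mm along the flange's -x from its origin.
- rack: Wooden bolt rack 170 (x) by 60 (y) by 40 mm high, fixed; two slots 34 by 15 mm, long along x, at x = -40 and +40 mm. The T-bolt hangs in one and a round-knobbed pin in the other, either way round. Origin: centre of its underside.
- tbolt: Loose T-handled bolt, 0.12 kg, hanging upright in the rack by its collar. Origin: underside of the head, z up. Head 28 (x) by 9 (y) by 7 mm; round shank 8 thick, 17 long; collar of diameter 28 (z 24 to 29); neck 10 thick; T-handle bar 46 (x) by 12 (y) by 20 mm (z 41 to 61), parallel to the head. In the station its origin sits 80.5 mm above the bench, with 3 mm of upward play once turned.
- pin: Plain pin in the rack's other slot, not wanted here: same collar, round shank and a round knob 28 mm in diameter, top 62 mm above its foot. Origin: centre of its foot.
- spare: Bystander: narrow flange 110 by 60 by 6 mm with a 27 mm tube stub, lying on the bench. Origin: centre of its underside.
- brush: Bystander: wire brush lying on the bench.
- hammer: Bystander: hammer lying on the bench.
- square: Bystander: steel try square lying on the bench.
- jar: Bystander: glass jar 64 mm wide and 85 mm tall.
- fclamp: Bystander: F-clamp, 300 mm long, lying on the bench.
Not all that is in view belongs to the job. Leave any red look-alike of the flange alone. What is shaped like the tbolt but orange is not meant.

How it is judged:
By the outcome, as a careful person would: the job done as asked, in the order asked, and still so for the second after the job is handed in, with the robot touching nothing.
It also fails if it takes over 70 s, if anything falls off the work surface, if the arm or the gripper's body presses on something with over 40 N, if the wrist force passes 120 N, or if a joint passes its speed limit or range.

## Robot

A 6-joint arm with a two-finger parallel gripper is mounted at the origin on the work surface. World frame = base frame: x ahead of the robot, y to its left, z up, the work surface at z = 0. Lengths are in m, angles in rad, forces in N, time in s.
With the tool pointing down it reaches from about 0.225 to 0.875 m from the base axis. Payload 3.4 kg.
Tool frame: the origin (TCP) lies at the very end of the fingers, on their centre line; the grasp point (between the pads) lies 19 mm behind it; z points along the fingers, y is the direction in which the jaws open and shut (so a half turn about z gives the same grasp; the last joint's range is limited). The gripper opens to 85 mm and grips with 20 to 120 N. Pads are 22 mm wide; open, the fingers measure 114 mm over their backs; the gripper's body (76 mm by 85 mm) begins 54 mm behind the grasp point. The pads swing forward as they close: fully open they stand 13 mm farther back than shut.
Start: joints at [1.002, 0.276, 1.505, -0, 1.361, -0.121], TCP at [0.249, 0.518, 0.21] pointing down, gripper open.
Joint ranges: [-2.89, 2.89], [-0.75, 2.08], [0.22, 2.7], [-1.18, 4.32], [0.11, 2.71], [-2.7, 2.7]. Speed limits (rad/s): [2.57, 2.57, 3.14, 3.14, 3.14, 3.14].

## Interface

Orientations are given as a unit quaternion [x, y, z, w].
In Python, from station import readout, cams, order gives the robot as it stands. The module is installed in compiled form; this text tells all that it offers.
- The arm moves only by the shell command python3 -m creep 'ROWS'. ROWS is JSON, a list of rows, each a list of 5 numbers: the closure, from -1 (fully open) to 1 (shut), so that 0 is half open, then the shift along the tool's x, y, z in m, then the turn about the tool's z in degrees. A call has exactly 8 rows; each row shifts and turns the commanded pose from where the row before left it, along the tool's axes as they then stand; what a row does not reach is not made up. A row lasts 1/10 s, in which the tool goes at most 50 mm and 8.59 degrees, less where a joint would pass 70% of its speed; a pose out of reach is approached as far as the arm can. A call is refused whole if a number of a shift passes 0.05 or a number of a turn 8.59, either way. A call with a gripper value outside its range is refused whole. The fingers move at their own pace and stop on an object; the grip force is fixed at half the most. Time passes only in rows, so rows that do not move let the fingers close, or fill a call up. It gives the time, the measured TCP pose, the force and the opening at its end, in the units of the state.
- readout.read_state(): the state, without advancing time (a new reading comes with each control period).
- cams.capture(name): name is "scene" or "side" or "wrist"; returns (picture, depth): 480x640x3 uint8, red, green, blue; 480x640 float32, m along the optical axis (not along the pixel's ray), 0 where there is no reading.
- cams.calibration(name): a dict with "camera_matrix" (3x3 intrinsics, pixels), "extrinsics" (4x4, takes a point from world to camera coordinates). Camera axes: x right, y up, looking along -z (the intrinsics and any distortion apply to the point x, -y, -z); pixel columns grow to the right and rows downward; lengths in m; the calibration is good to about 2 mm. A picture is of the moment at which its call begins: read the wrist's pose just before it. calibration takes no time and is no camera call; for the wrist camera it gives the pose at the moment of the call.
- order.job_done(): hands the job in, once; it reports no verdict.
The state is a dict: "time_s": time; "joint_pos": joint angles; "qd": joint speeds; "joint_efforts": joint torques, N m; "eef_pos": TCP position; "tool_rot": TCP orientation; "force": force on the tool from outside, world axes, zero at the start; "wrist_torque": the same for the moment, N m; "gripper_width": finger opening in m.
Only numpy, scipy, OpenCV 4.12 (cv2) and the standard library are available. Lean on these libraries where they do the work, as an engineer would, in place of code of your own. Each camera call takes 0.05 s, during which the arm holds its last target.

## Working session

There is one attempt and no reset: what is moved stays moved. The work goes in short steps, Python scripts to look and compute and a shell command to move; the robot and the scene stay as the last step left them, time stands still between calls to the robot, and variables do not carry over. Pictures are saved under pics/ and viewed, and the job is handed in when it is done.

```bash
ls; mkdir -p pics
python3 - <<'E'
from station import readout,cams,order
import cv2,numpy as np
print(readout.read_state())
for n in ["scene","side","wrist"]:
    c=cams.calibration(n); print(n,np.round(c["camera_matrix"],1).tolist(),np.round(c["extrinsics"],3).tolist(),[k for k in c])
    p,d=cams.capture(n); cv2.imwrite(f"pics/a_{n}.png",p[:,:,::-1]); np.savez(f"a_{n}.npz",p=p,d=d,K=c["camera_matrix"],E=c["extrinsics"])
E
```

```text
pics
{'time_s': 0.0, 'joint_pos': array([ 1.00203322e+00,  2.76593815e-01,  1.50612201e+00,  2.69979369e-05,
        1.36069550e+00, -1.20993087e-01]), 'qd': array([-0.00035698, -0.0009045 , -0.00172679,  0.00098661,  0.00035861,
        0.00115638]), 'joint_efforts': array([ 9.18053920e-04, -4.16766715e+01, -2.45813477e+01,  1.69749211e-05,
        1.09979571e-02, -1.08776604e-05]), 'eef_pos': array([0.24863873, 0.51784293, 0.20904485]), 'tool_rot': array([ 2.22022005e-01,  9.75041231e-01, -8.51332770e-04, -3.19853868e-04]), 'force': array([-0.96500608, -0.37187539,  0.09144905]), 'wrist_torque': array([-0.01828396, -0.02549253,  0.02444555]), 'gripper_width': 0.08539172410800512}
scene [[541.3, 0.0, 319.0], [0.0, 541.3, 237.0], [0.0, 0.0, 1.0]] [[0.696, 0.717, -0.018, -0.299], [-0.437, 0.444, 0.783, 0.166], [0.569, -0.537, 0.622, -1.73], [0.0, 0.0, 0.0, 1.0]] ['camera_matrix', 'extrinsics']
side [[452.7, 0.0, 318.1], [0.0, 452.7, 237.9], [0.0, 0.0, 1.0]] [[0.989, -0.149, -0.005, -0.51], [0.078, 0.484, 0.871, -0.083], [-0.128, -0.862, 0.49, -1.12], [0.0, 0.0, 0.0, 1.0]] ['camera_matrix', 'extrinsics']
wrist [[364.9, 0.0, 316.9], [0.0, 364.9, 237.2], [0.0, 0.0, 1.0]] [[0.433, 0.901, -0.001, -0.573], [-0.869, 0.418, -0.264, 0.034], [-0.237, 0.115, 0.965, -0.379], [0.0, 0.0, 0.0, 1.0]] ['camera_matrix', 'extrinsics']
```

View pics/a_scene.png

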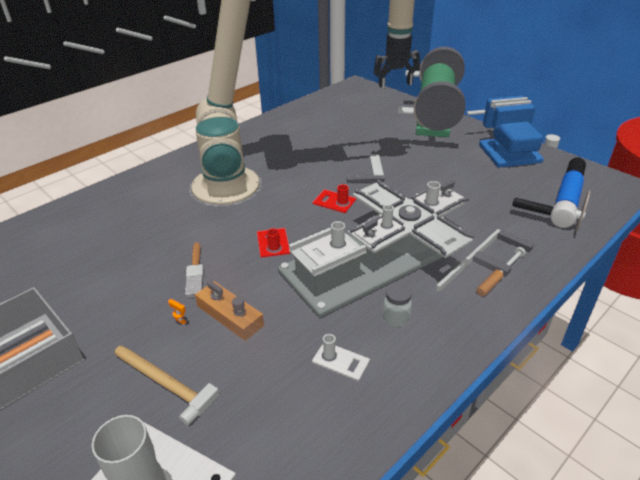

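View pics/a_side.png

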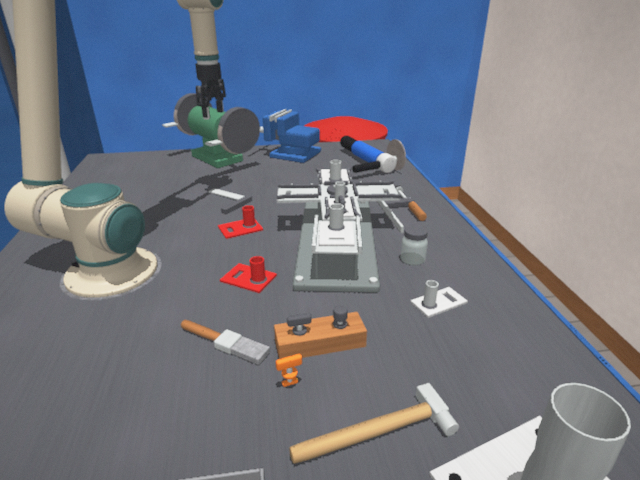

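View pics/a_wrist.png

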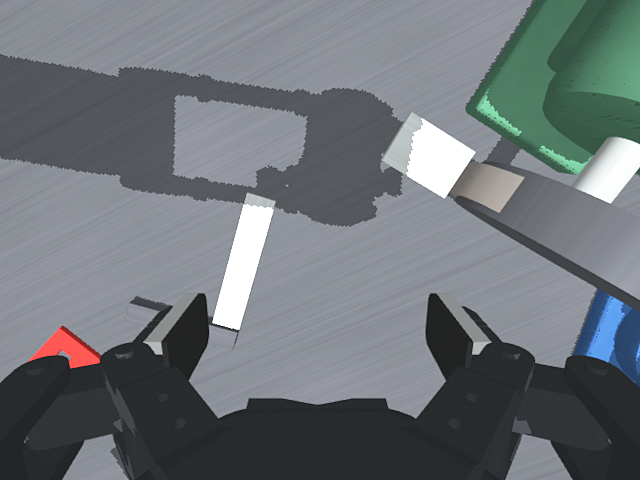

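```bash
cat > h.py <<'E'
import numpy as np,cv2
from station import readout,cams,order
def snap(n,tag):
    c=cams.calibration(n); p,d=cams.capture(n)
    np.savez(f"{tag}_{n}.npz",p=p,d=d,K=c["camera_matrix"],E=c["extrinsics"]); cv2.imwrite(f"pics/{tag}_{n}.png",p[:,:,::-1])
    return load(n,tag)
def load(n,tag):
    z=np.load(f"{tag}_{n}.npz"); return dict(p=z["p"],d=z["d"],K=z["K"],E=z["E"])
def plane(v,uv,z):
    uv=np.atleast_2d(np.asarray(uv,float)); K,E=v["K"],v["E"]
    q=np.c_[(uv[:,0]-K[0,2])/K[0,0],-(uv[:,1]-K[1,2])/K[1,1],-np.ones(len(uv))]
    R=E[:3,:3]; o=-R.T@E[:3,3]; r=q@R
    s=(z-o[2])/r[:,2]; return o+r*s[:,None]
def cloud(v):
    K,E=v["K"],v["E"]; h,w=v["d"].shape
    u,t=np.meshgrid(np.arange(w),np.arange(h)); d=v["d"]
    q=np.stack([(u-K[0,2])/K[0,0]*d,-(t-K[1,2])/K[1,1]*d,-d],-1)
    return (q-E[:3,3])@E[:3,:3]
def proj(v,P):
    P=np.atleast_2d(P); q=P@v["E"][:3,:3].T+v["E"][:3,3]; K=v["K"]
    return np.c_[K[0,0]*q[:,0]/-q[:,2]+K[0,2],K[1,1]*-q[:,1]/-q[:,2]+K[1,2]]
def top(v,x0,x1,y0,y1,s=0.001,zmin=-.1):
    "orthographic bird's-eye height map from cloud: rows along -x? row=(x1-x)/s, col=(y1-y)/s"
    c=cloud(v).reshape(-1,3); col=v["p"].reshape(-1,3); ok=(v["d"].ravel()>0)&(c[:,0]>x0)&(c[:,0]<x1)&(c[:,1]>y0)&(c[:,1]<y1)
    return c[ok],col[ok]
E
python3 - <<'E'
from h import *
v=load("scene","a")
cv2.imwrite("pics/c1.png",cv2.resize(v["p"][160:320,260:490,::-1],None,fx=3.4,fy=3.4,interpolation=cv2.INTER_CUBIC))
w=load("side","a")
cv2.imwrite("pics/c2.png",cv2.resize(w["p"][140:300,210:440,::-1],None,fx=3.4,fy=3.4,interpolation=cv2.INTER_CUBIC))
for z,px in [(.04,[(229,310)]),(.155,[(338,229),(388,211),(433,186)]),(.12,[(410,211)])]:
    print(z,plane(v,px,z).round(3).tolist())
for z,px in [(.155,[(336,210),(340,187),(336,165)])]:
    print(z,plane(w,px,z).round(3).tolist())
c=cloud(v); cw=cloud(w); print(c[211,410],c[240,310],c[310,229])
E
```

```text
0.04 [[0.487, -0.344, 0.04]]
0.155 [[0.556, -0.057, 0.155], [0.594, 0.082, 0.155], [0.605, 0.25, 0.155]]
0.12 [[0.604, 0.16, 0.12]]
0.155 [[0.55, -0.06, 0.155], [0.586, 0.074, 0.155], [0.605, 0.237, 0.155]]
[0.60226511 0.16300623 0.11745213] [ 0.49680418 -0.09404575  0.10893015] [ 0.48999435 -0.34530002  0.04361042]
```

View pics/c1.png

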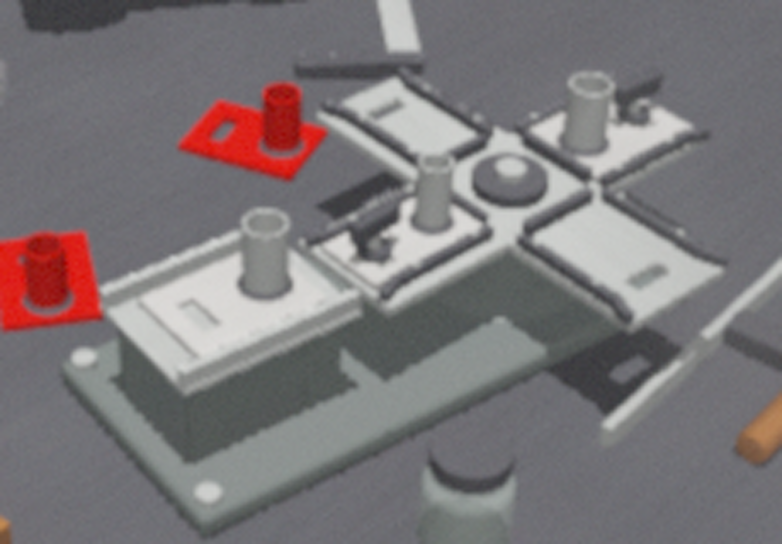

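View pics/c2.png

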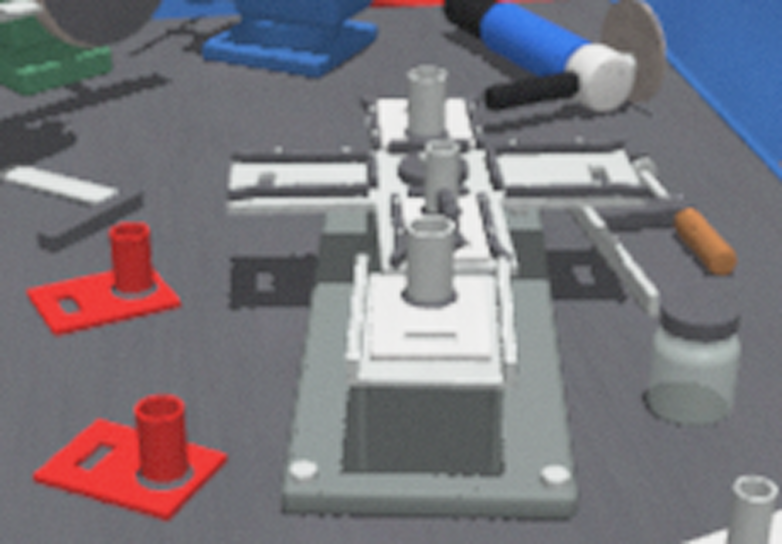

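Run:
```python
from h import *
for n in ["scene","side"]:
    v=load(n,"a"); c=cloud(v)
    print(n,"cam",(-v["E"][:3,:3].T@v["E"][:3,3]).round(3))
    m=((v["d"]>0)&(c[...,2]>.145)&(c[...,2]<.17)&(c[...,0]>.4)&(c[...,0]<.8)&(c[...,1]>-.25)&(c[...,1]<.35)).astype(np.uint8)
    k,l,s,_=cv2.connectedComponentsWithStats(m)
    for i in range(1,k):
        if s[i,4]>15:
            q=c[l==i]; print(s[i].tolist(),"z95",np.percentile(q[:,2],[50,95]).round(4),"mid",((q[:,:2].min(0)+q[:,:2].max(0))/2).round(4),"ext",np.ptp(q[:,:2],axis=0).round(3))
    m=((v["d"]>0)&(c[...,2]>.11)&(c[...,2]<.125)&(c[...,0]>.55)&(c[...,0]<.65)&(c[...,1]>.11)&(c[...,1]<.21))
    q=c[m]; print("knob",((q[:,:2].min(0)+q[:,:2].max(0))/2).round(4),np.ptp(q[:,:2],axis=0))
v=load("wrist","a");print((-v["E"][:3,:3].T@v["E"][:3,3]).round(3), -v["E"][2,:3])
s=load("scene","a")["p"]; w=load("side","a")["p"]
a=cv2.resize(s[270:345,160:280,::-1],(780,488),interpolation=cv2.INTER_CUBIC); cv2.imwrite("pics/c3.png",a)
a=cv2.resize(w[295:395,255:385,::-1],(780,600),interpolation=cv2.INTER_CUBIC); cv2.imwrite("pics/c4.png",a)
```

```text
scene cam [ 1.265 -0.789  0.941]
[426, 182, 14, 12, 119] z95 [0.1534 0.1603] mid [0.6054 0.2483] ext [0.038 0.039]
[382, 205, 11, 11, 96] z95 [0.1542 0.1605] mid [0.5873 0.0855] ext [0.027 0.029]
[331, 222, 14, 15, 155] z95 [0.1545 0.162 ] mid [ 0.5517 -0.0557] ext [0.035 0.035]
knob [0.6    0.1602] [0.09995037 0.09747043]
side cam [ 0.368 -1.001  0.619]
[330, 158, 12, 11, 101] z95 [0.1558 0.162 ] mid [0.6057 0.2769] ext [0.033 0.094]
[335, 181, 11, 10, 91] z95 [0.1566 0.1625] mid [0.5884 0.0867] ext [0.027 0.029]
[330, 203, 14, 13, 161] z95 [0.157  0.1633] mid [ 0.5517 -0.0544] ext [0.031 0.038]
knob [0.6    0.1527] [0.09924585 0.08484714]
[0.188 0.546 0.374] [ 0.23735613 -0.11536118 -0.96454853]
```

View pics/c4.png

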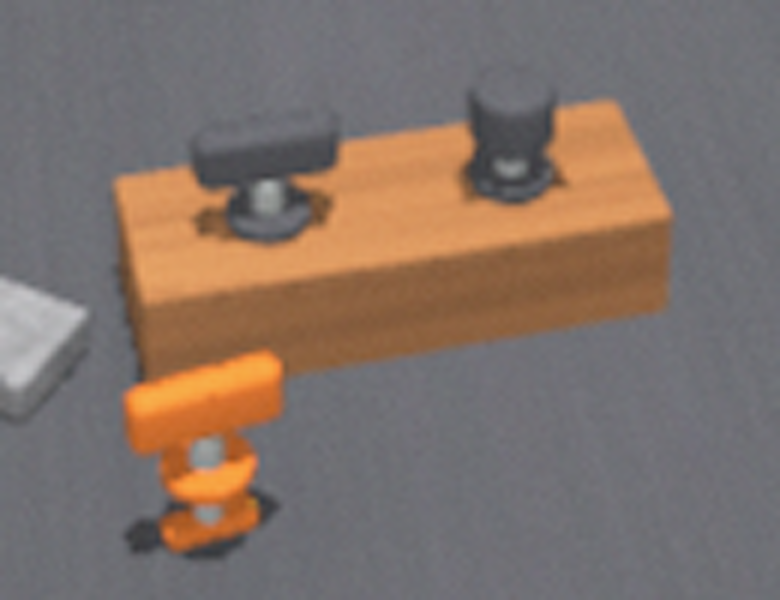

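```bash
cat > plan.py <<'E'
# prints how far to go (tool axes); usage: plan.py x y z yawdeg n
import sys; from h import *
from scipy.spatial.transform import Rotation as R
s=readout.read_state(); x,y,z,a,n=map(float,sys.argv[1:6]); n=int(n)
M=R.from_quat(s["tool_rot"]).as_matrix(); a0=np.degrees(np.arctan2(M[1,1],M[0,1])); p=s["eef_pos"]
print("t",round(s["time_s"],2),"p",p.round(4),"jaw",round(a0,2),"tilt",M[:,2].round(3),"q",s["joint_pos"].round(2),"F",s["force"].round(1),"w",round(s["gripper_width"],4))
da=(a-a0+180)%360-180; D=np.array([x,y,z])-p; t=-da/n
for i in range(n):
    b=np.radians(a0-t*i); ex=np.array([-np.sin(b),np.cos(b)]);ey=np.array([np.cos(b),np.sin(b)])
    print([round(v,4) for v in (D[:2]@ex/n,D[:2]@ey/n,-D[2]/n)],round(t,2))
E
python3 plan.py .6 .05 .36 -6 16
```

```text
t 0.15 p [0.2487 0.5179 0.2092] jaw 64.34 tilt [-0.001 -0.001 -1.   ] q [ 1.    0.28  1.51  0.    1.36 -0.12] F [ 0.1  0.1 -0.2] w 0.0858
[np.float64(-0.0325), np.float64(-0.0169), np.float64(-0.0094)] 4.4
[np.float64(-0.0336), np.float64(-0.0143), np.float64(-0.0094)] 4.4
[np.float64(-0.0346), np.float64(-0.0117), np.float64(-0.0094)] 4.4
[np.float64(-0.0354), np.float64(-0.009), np.float64(-0.0094)] 4.4
[np.float64(-0.036), np.float64(-0.0063), np.float64(-0.0094)] 4.4
[np.float64(-0.0364), np.float64(-0.0035), np.float64(-0.0094)] 4.4
[np.float64(-0.0366), np.float64(-0.0007), np.float64(-0.0094)] 4.4
[np.float64(-0.0365), np.float64(0.0021), np.float64(-0.0094)] 4.4
[np.float64(-0.0362), np.float64(0.0049), np.float64(-0.0094)] 4.4
[np.float64(-0.0358), np.float64(0.0077), np.float64(-0.0094)] 4.4
[np.float64(-0.0351), np.float64(0.0104), np.float64(-0.0094)] 4.4
[np.float64(-0.0342), np.float64(0.0131), np.float64(-0.0094)] 4.4
[np.float64(-0.0331), np.float64(0.0156), np.float64(-0.0094)] 4.4
[np.float64(-0.0318), np.float64(0.0181), np.float64(-0.0094)] 4.4
[np.float64(-0.0303), np.float64(0.0205), np.float64(-0.0094)] 4.4
[np.float64(-0.0286), np.float64(0.0228), np.float64(-0.0094)] 4.4
```

```bash
sed -i 's/print(\[round(v,4) for v in/print([round(float(v),4) for v in/' plan.py
python3 -m creep '[[-1,-0.0325,-0.017,-0.02,4.4],[-1,-0.0335,-0.0145,-0.02,4.4],[-1,-0.0345,-0.0115,-0.02,4.4],[-1,-0.0355,-0.009,-0.02,4.4],[-1,-0.036,-0.0065,-0.02,4.4],[-1,-0.0365,-0.0035,-0.02,4.4],[-1,-0.0365,-0.0005,-0.015,4.4],[-1,-0.0365,0.002,-0.015,4.4]]'
python3 plan.py .6 .05 .36 -6 8
```

```text
time_s: 0.95
eef_pos: [0.4248, 0.2828, 0.3605]
tool_rot: [0.508, 0.861, 0.0, 0.0]
force: [0.8, -0.0, -1.0]
gripper_width: 0.0852
t 0.95 p [0.4248 0.2828 0.3605] jaw 28.96 tilt [ 0.  0. -1.] q [ 0.45  0.13  1.34  0.    1.68 -0.05] F [ 0.8 -0.  -1. ] w 0.0852
[-0.0361, 0.0051, 0.0001] 4.37
[-0.0356, 0.0078, 0.0001] 4.37
[-0.0349, 0.0105, 0.0001] 4.37
[-0.034, 0.0131, 0.0001] 4.37
[-0.0329, 0.0157, 0.0001] 4.37
[-0.0316, 0.0181, 0.0001] 4.37
[-0.0301, 0.0205, 0.0001] 4.37
[-0.0285, 0.0227, 0.0001] 4.37
```

```bash
python3 -m creep '[[-1,-0.036,0.005,0,4.4],[-1,-0.0355,0.008,0,4.4],[-1,-0.035,0.0105,0,4.4],[-1,-0.034,0.013,0,4.4],[-1,-0.033,0.0155,0,4.4],[-1,-0.0315,0.018,0,4.4],[-1,-0.03,0.0205,0,4.4],[-1,-0.0285,0.0225,0,4.4]]'
python3 - <<'E'
from h import *
v=snap("wrist","b")
E
python3 plan.py .6 .05 .36 -6 1
```

```text
time_s: 1.75
eef_pos: [0.5999, 0.0503, 0.3595]
tool_rot: [0.745, 0.668, -0.0, -0.0]
force: [0.2, -0.4, 0.3]
gripper_width: 0.0854
t 1.8 p [0.6036 0.0449 0.3582] jaw -6.64 tilt [ 0.002 -0.005 -1.   ] q [-0.04  0.28  1.14 -0.01  1.72  0.08] F [ 3.3 -1.5  0.5] w 0.0855
[0.0046, -0.0042, -0.0018] -0.64
```

View pics/b_wrist.png

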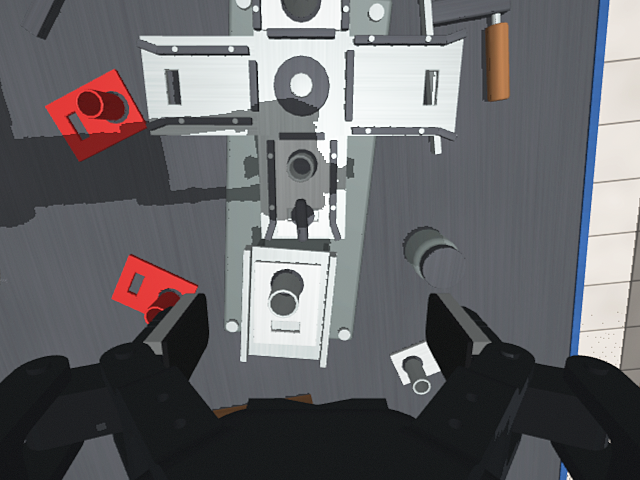

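Run:
```python
from h import *
v=load("wrist","b"); c=cloud(v); ok=v["d"]>0
ax0=np.array([.597,.167])
def rect(m,name):
    q=c[m][:,:2]; r=cv2.minAreaRect((q*1000).astype(np.float32)); print(name,len(q),np.round(r[0],1),np.round(r[1],1),round(r[2],2))
x,y,z=c[...,0],c[...,1],c[...,2]
for P in [(301,84),(300,165),(284,300),(285,325),(200,88),(405,88),(247,300),(330,300)]: print(P,c[P[1],P[0]].round(4))
yl=y<0.03
m=ok&(z>.112)&(z<.121)&(y<-.0)&(y>-.2)&(x>.45)&(x<.65)
k,l,s,_=cv2.connectedComponentsWithStats(m.astype(np.uint8))
for i in range(1,k):
    if s[i,4]>100: rect(l==i,"fence %s"%s[i,:4])
m=ok&(z>.112)&(z<.125)&(np.hypot(x-ax0[0],y-ax0[1])<.04)
k,l,s,_=cv2.connectedComponentsWithStats(m.astype(np.uint8))
for i in range(1,k):
    if s[i,4]>100:
        q=c[l==i][:,:2]; print("knob",s[i].tolist(),(q.min(0)+q.max(0))/2,np.ptp(q,axis=0),cv2.minEnclosingCircle((q*1000).astype(np.float32)))
# arm tops
m=ok&(z>.092)&(z<.104)&(np.hypot(x-ax0[0],y-ax0[1])<.19)
rect(m&(x>.65),"right arm"); rect(m&(x<.54),"left arm")
cv2.imwrite("pics/c5.png",cv2.resize(v["p"][20:370,130:480,::-1],(600,600)))
```

```text
(301, 84) [0.5962 0.1704 0.1198]
(300, 165) [0.5846 0.0883 0.1086]
(284, 300) [ 0.5469 -0.0669  0.1215]
(285, 325) [ 0.5405 -0.1111  0.1008]
(200, 88) [0.4859 0.1813 0.0984]
(405, 88) [0.7076 0.157  0.0983]
(247, 300) [ 0.5015 -0.0642  0.1167]
(330, 300) [ 0.6017 -0.0748  0.1173]
fence [240 249  11 113] 790 [496.5 -74.1] [149.5   8.4] 79.0
fence [319 256  18 112] 740 [596.4 -94. ] [150.5   8.2] 79.09
knob [287, 72, 26, 27, 449] [0.59459561 0.17069053] [0.02570107 0.0251383 ] ((594.0278930664062, 170.48629760742188), 13.448481559753418)
right arm 8465 [705.7 168.3] [125.5 125.9] 80.78
left arm 8795 [480.4 112.4] [119.2 251.7] 0.0
```

View pics/c5.png

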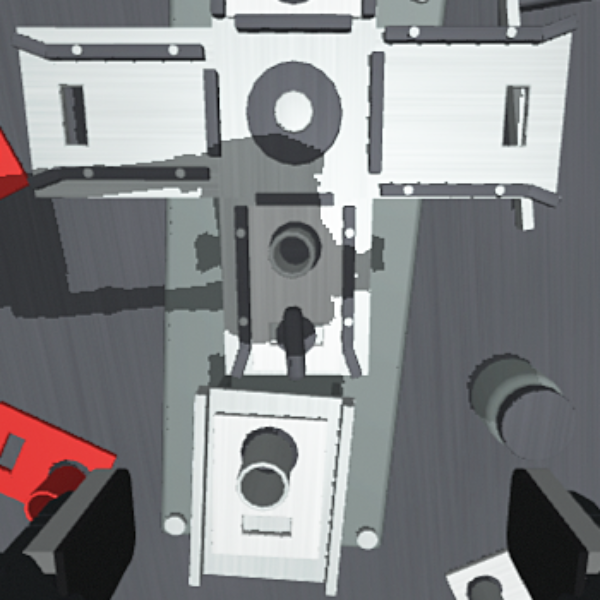

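Run:
```python
from h import *
v=load("wrist","b")
f=350/600
g=lambda a:[(130+p[0]*f,20+p[1]*f) for p in a]
P=plane(v,g([(515,116),(74,114)]),.0985); d=P[0]-P[1]; print(P.round(4),np.linalg.norm(d[:2]),np.degrees(np.arctan2(d[1],d[0])),P.mean(0))
for z,a in [(.1085,[(385,40),(515,38)]),(.1085,[(380,185),(500,184)]),(.1085,[(75,56),(205,58)]),(.1085,[(90,167),(205,170)])]:
    Q=plane(v,g(a),z); d=Q[1]-Q[0]; print(np.degrees(np.arctan2(d[1],d[0])).round(2))
# dark guide contours
c=cloud(v); z=c[...,2]; r=np.hypot(c[...,0]-.5955,c[...,1]-.1702)
gray=v["p"].max(2)
for nm,m in [("R",(c[...,0]>.65)),("L",c[...,0]<.54)]:
    m=m&(z>.103)&(z<.112)&(r<.15)&(r>.06)&(gray<110)
    k,l,s,_=cv2.connectedComponentsWithStats(m.astype(np.uint8))
    for i in range(1,k):
        if s[i,4]>60:
            q=c[l==i][:,:2]*1000; vx,vy,x0,y0=cv2.fitLine(q.astype(np.float32),cv2.DIST_HUBER,0,.1,.1).ravel()
            print(nm,s[i].tolist(),np.degrees(np.arctan2(vy,vx)).round(2),x0,y0,cv2.minAreaRect(q.astype(np.float32)))
# flange: stub rim & slot
print(plane(v,g([(262,485)]),.161), plane(v,g([(266,524)]),.106))
```

```text
[[0.735  0.1543 0.0985]
 [0.4573 0.186  0.0985]] 0.27951858436337246 -6.504725021173535 [0.5961178  0.17011867 0.0985    ]
-5.47
-5.8
-7.07
-7.68
R [354, 35, 88, 11, 416] -4.56 700.5482 201.98415 ((699.5206909179688, 203.72386169433594), (8.872714042663574, 89.26150512695312), 83.47239685058594)
L [159, 46, 85, 10, 625] -6.21 493.12878 216.01886 ((497.0218505859375, 215.8545684814453), (7.693888187408447, 87.01432037353516), 83.6613540649414)
L [166, 117, 86, 8, 643] -6.78 489.64047 146.71149 ((491.565673828125, 146.33221435546875), (7.3959269523620605, 91.7050552368164), 83.70574951171875)
[[ 0.55109146 -0.05220215  0.161     ]] [[ 0.54138597 -0.10924144  0.106     ]]
```

```bash
python3 plan.py .605 .2516 .2 -6.4 8
```

```text
t 1.8 p [0.6036 0.0449 0.3582] jaw -6.64 tilt [ 0.002 -0.005 -1.   ] q [-0.04  0.28  1.14 -0.01  1.72  0.08] F [ 3.3 -1.5  0.5] w 0.0855
[0.0257, -0.0028, 0.0198] -0.03
[0.0257, -0.0028, 0.0198] -0.03
[0.0257, -0.0028, 0.0198] -0.03
[0.0257, -0.0028, 0.0198] -0.03
[0.0257, -0.0028, 0.0198] -0.03
[0.0257, -0.0028, 0.0198] -0.03
[0.0257, -0.0027, 0.0198] -0.03
[0.0257, -0.0027, 0.0198] -0.03
```

```bash
python3 -m creep '[[-1,0.03,-0.0032,0.008,0],[-1,0.03,-0.0032,0.01,0],[-1,0.03,-0.0032,0.02,0],[-1,0.03,-0.0032,0.025,0],[-1,0.03,-0.0032,0.03,0],[-1,0.03,-0.0032,0.03,0],[-1,0.025,-0.003,0.03,0],[-1,0,0,0,0]]'; python3 plan.py .605 .2516 .128 -6.4 4
```

```text
time_s: 2.6
eef_pos: [0.5951, 0.2603, 0.2012]
tool_rot: [0.742, 0.67, -0.004, -0.003]
force: [0.1, 0.3, -0.2]
gripper_width: 0.0851
t 2.6 p [0.5951 0.2603 0.2012] jaw -5.84 tilt [-0.01  -0.001 -1.   ] q [0.3  0.4  1.34 0.   1.41 0.41] F [ 0.1  0.3 -0.2] w 0.0851
[-0.0019, 0.0027, 0.0183] 0.14
[-0.0019, 0.0027, 0.0183] 0.14
[-0.0019, 0.0027, 0.0183] 0.14
[-0.0019, 0.0027, 0.0183] 0.14
```

```bash
python3 -m creep '[[-1,0,0,0,0],[-1,0,0,0,0],[-1,-0.003,0.003,0.01,0],[-1,0,0,0.01,0],[-1,0,0,0.01,0],[-1,0,0,0,0],[-1,0,0,0,0],[-1,0,0,0,0]]'; python3 plan.py .605 .2516 .128 -6.4 4
```

```text
time_s: 3.4
eef_pos: [0.6018, 0.2546, 0.1772]
tool_rot: [0.744, 0.669, 0.0, 0.0]
force: [0.7, -0.2, -0.3]
gripper_width: 0.0854
t 3.4 p [0.6018 0.2546 0.1772] jaw -6.06 tilt [ 0.001  0.    -1.   ] q [0.29 0.41 1.38 0.   1.35 0.4 ] F [ 0.7 -0.2 -0.3] w 0.0854
[-0.0007, 0.0009, 0.0123] 0.08
[-0.0007, 0.0009, 0.0123] 0.08
[-0.0007, 0.0009, 0.0123] 0.08
[-0.0007, 0.0009, 0.0123] 0.08
```

```bash
python3 -m creep '[[-1,-0.001,0.0015,0.012,0],[-1,-0.001,0.001,0.012,0.3],[-1,-0.001,0.001,0.012,0],[-1,0,0,0.012,0],[0.13,0,0,0,0],[0.13,0,0,0,0],[0.13,0,0,0,0],[0.13,0,0,0,0]]'; python3 plan.py .605 .2516 .128 -6.4 1
```

```text
time_s: 4.2
eef_pos: [0.6051, 0.2514, 0.1296]
tool_rot: [0.745, 0.667, 0.001, 0.0]
force: [0.2, -0.2, -0.5]
gripper_width: 0.0372
t 4.2 p [0.6051 0.2514 0.1296] jaw -6.35 tilt [ 0.001  0.001 -1.   ] q [0.29 0.44 1.45 0.   1.25 0.4 ] F [ 0.2 -0.2 -0.5] w 0.0372
[0.0002, -0.0001, 0.0016] 0.05
```

```bash
python3 -m creep '[[0.13,0,0.0028,0,2],[0.13,-0.0002,0.0057,0,4],[0.13,-0.0002,0.0057,0,4],[0.13,-0.0002,0.0057,0,4],[0.13,-0.0002,0.0057,0,4],[0.13,-0.0002,0.0057,0,4],[0.13,-0.0002,0.0057,0,4],[0.13,-0.0002,0.0057,0,4]]'; python3 -m creep '[[0.13,-0.0002,0.0057,0,4],[0.13,-0.0002,0.0057,0,4],[0.13,-0.0002,0.0057,0,4],[0.13,-0.0002,0.0057,0,4],[0.13,-0.0002,0.0057,0,4],[0.13,-0.0002,0.0057,0,4],[0.13,-0.0002,0.0057,0,4],[0.13,-0.0002,0.0057,0,4]]'
python3 - <<'E'
from h import *
s=readout.read_state(); p=s["eef_pos"]; d=p[:2]-[.596,.1702]; print(np.hypot(*d),np.degrees(np.arctan2(d[1],d[0])),p[2])
E
```

```text
time_s: 5.0
eef_pos: [0.6416, 0.2372, 0.1295]
tool_rot: [0.893, 0.45, -0.001, -0.002]
force: [-6.1, 2.0, 2.6]
gripper_width: 0.0367
time_s: 5.8
eef_pos: [0.6702, 0.2027, 0.1296]
tool_rot: [0.982, 0.187, -0.001, -0.002]
force: [-2.4, 4.9, 0.2]
gripper_width: 0.037
0.08096939920640726 23.679591342162116 0.12956081650124213
```

```bash
python3 -m creep '[[0.13,-0.0002,0.0057,0,4],[0.13,-0.0002,0.0057,0,4],[0.13,-0.0002,0.0057,0,4],[0.13,-0.0002,0.0057,0,4],[0.13,-0.0002,0.0057,0,4],[0.13,-0.0002,0.0057,0,4],[0.13,-0.0002,0.0057,0,4],[0.13,-0.0002,0.0048,0,3.3]]'; python3 -m creep '[[0.13,0,0.0018,0,1.2],[0.3,0,0,0,0],[1,0,0,0,0],[1,0,0,0,0],[1,0,0,0,0],[1,0,0,0,0],[1,0,0,0,0],[1,0,0,0,0]]'
python3 - <<'E'
from h import *
s=readout.read_state(); p=s["eef_pos"]; d=p[:2]-[.596,.1702]; print(np.hypot(*d),np.degrees(np.arctan2(d[1],d[0])),p[2])
v=snap("wrist","e"); snap("scene","e")
E
python3 plan.py .6765 .1546 .1296 -100.95 1
```

```text
time_s: 6.6
eef_pos: [0.6761, 0.1586, 0.1296]
tool_rot: [0.996, -0.085, 0.0, -0.002]
force: [0.6, 4.5, -0.0]
gripper_width: 0.0372
time_s: 7.4
eef_pos: [0.6762, 0.1557, 0.1304]
tool_rot: [0.996, -0.095, 0.001, -0.001]
force: [-1.5, 4.1, 5.1]
gripper_width: 0.0301
0.0814888731569243 -10.215036826091195 0.13038912674238126
t 7.5 p [0.6762 0.1558 0.1304] jaw -100.86 tilt [ 0.002  0.002 -1.   ] q [0.13 0.5  1.35 0.   1.29 1.88] F [-1.3  5.2  6. ] w 0.0304
[0.0005, 0.0011, 0.0008] 0.09
```

View pics/e_wrist.png

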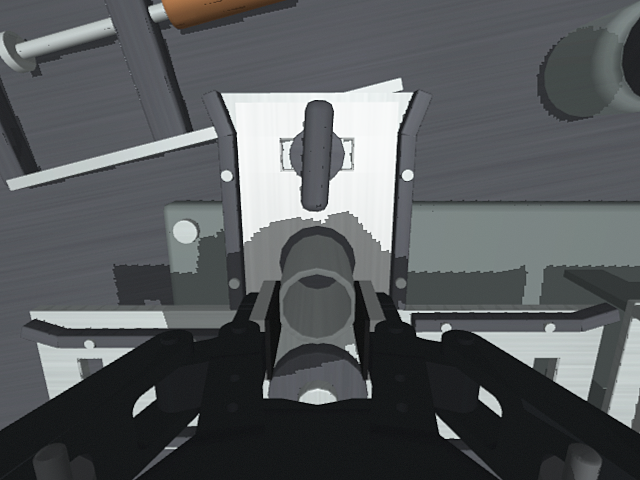

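View pics/e_scene.png

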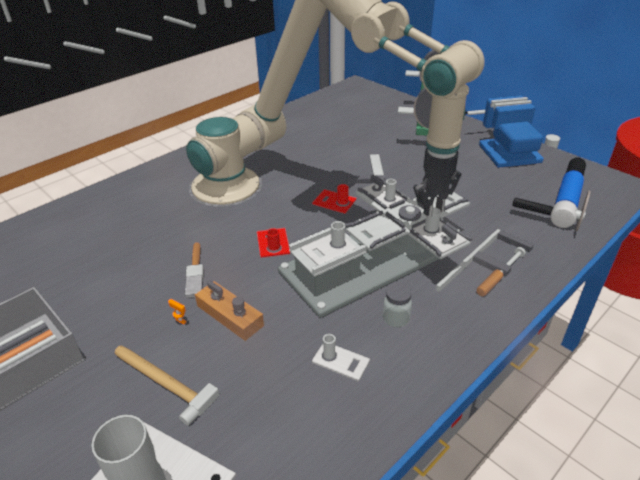

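```bash
python3 -m creep '[[1,0,0.0012,0,0],[1,0,0,0,0],[1,0,0,0,0],[1,0,0,0,0],[-1,0,0,0,0],[-1,0,0,0,0],[-1,0,0,0,0],[-1,0,0,-0.02,0]]'; python3 plan.py .6 .06 .33 -10.95 8
```

```text
time_s: 8.3
eef_pos: [0.6733, 0.1521, 0.1456]
tool_rot: [0.996, -0.095, -0.003, 0.001]
force: [-0.6, 0.2, -0.2]
gripper_width: 0.0847
t 8.3 p [0.6733 0.1521 0.1456] jaw -100.86 tilt [-0.007 -0.002 -1.   ] q [ 0.12  0.49  1.33 -0.    1.33  1.88] F [-0.6  0.2 -0.2] w 0.0847
[-0.0068, 0.013, -0.023] -11.24
[-0.0092, 0.0114, -0.023] -11.24
[-0.0113, 0.0094, -0.023] -11.24
[-0.0129, 0.007, -0.023] -11.24
[-0.014, 0.0044, -0.023] -11.24
[-0.0146, 0.0016, -0.023] -11.24
[-0.0146, -0.0013, -0.023] -11.24
[-0.0141, -0.0041, -0.023] -11.24
```

```bash
python3 -m creep '[[-1,0,0,-0.04,0],[-1,0,0,-0.04,0],[-1,-0.02,0.01,-0.04,0],[-1,-0.03,0.02,-0.03,0],[-1,-0.03,0.03,-0.02,0],[-1,-0.03,0.03,-0.01,0],[-1,-0.03,0.03,0,0],[-1,-0.03,0.03,0,0]]'; python3 -m creep '[[-1,-0.01,0.02,0,0],[-1,0,0,0,0],[-1,0,0,0,0],[-1,0,0,0,0],[-1,0,0,0,0],[-1,0,0,0,0],[-1,0,0,0,0],[-1,0,0,0,0]]'
python3 - <<'E'
from h import *
v=snap("wrist","g")
E
python3 plan.py .55 -.05 .33 -100.95 1
```

```text
time_s: 9.1
eef_pos: [0.4788, 0.0364, 0.3293]
tool_rot: [0.996, -0.095, 0.001, 0.001]
force: [-0.7, -0.5, 0.2]
gripper_width: 0.0853
time_s: 9.9
eef_pos: [0.4669, 0.0204, 0.3287]
tool_rot: [0.996, -0.094, -0.0, -0.0]
force: [0.1, -0.4, 0.1]
gripper_width: 0.0856
t 9.95 p [0.4668 0.0204 0.3287] jaw -100.83 tilt [-0.  0. -1.] q [-0.11  0.06  1.48  0.    1.59  1.65] F [ 0.1 -0.7 -0.4] w 0.0854
[0.0949, 0.0535, -0.0013] 0.12
```

View pics/g_wrist.png

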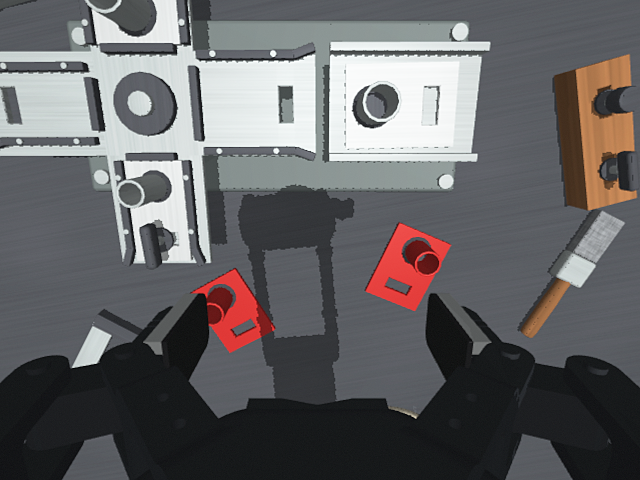

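```bash
cat > slot.py <<'E'
from h import *
def slot(v,roi,zt,thr=None,dark=True):
    x0,y0,x1,y1=roi; g=v["p"][y0:y1,x0:x1].max(2)
    t,_=cv2.threshold(g,0,255,cv2.THRESH_OTSU)
    m=(g<t).astype(np.uint8)
    k,l,s,ce=cv2.connectedComponentsWithStats(m); i=1+np.argmax(s[1:,4])
    q=np.argwhere(l==i)[:,::-1]+[x0,y0]
    r=cv2.minAreaRect((plane(v,q,zt)[:,:2]*1000).astype(np.float32)); return r
E
python3 - <<'E'
from slot import *
v=load("wrist","g"); c=cloud(v); x,y,z=c[...,0],c[...,1],c[...,2]; ok=v["d"]>0
F=[]
m=ok&(z>.112)&(z<.121)&(y<0)&(y>-.2)&(x>.45)&(x<.65)
k,l,s,_=cv2.connectedComponentsWithStats(m.astype(np.uint8))
for i in range(1,k):
    if s[i,4]>300:
        r=cv2.minAreaRect((c[l==i][:,:2]*1000).astype(np.float32)); print("fence",s[i].tolist(),r); F.append(r)
cv2.imwrite("pics/c6.png",cv2.resize(v["p"][20:180,0:500,::-1],(800,256)))
P=plane(v,[(286,104)],.0985); print("nest slot",P)
Q=plane(v,[(9,104)],.0985); d=P[0]-Q[0]; print("ang",np.degrees(np.arctan2(d[1],d[0])),np.linalg.norm(d[:2]),(P+Q)/2)
print("stub",plane(v,[(378,103)],.161),"fslot",plane(v,[(430,106)],.106))
# arm outline edges: guides lines
gray=v["p"].max(2)
E
```

```text
fence [330, 42, 160, 11, 1606] ((596.4120483398438, -93.5478286743164), (149.12359619140625, 8.270665168762207), 79.08489990234375)
fence [329, 153, 148, 9, 1181] ((496.78106689453125, -74.20052337646484), (148.60226440429688, 7.84596061706543), 79.12928771972656)
nest slot [[0.57012534 0.03188692 0.0985    ]]
ang -100.84104388534443 0.28245598736502453 [[0.5966882  0.17059438 0.0985    ]]
stub [[ 0.55007358 -0.04969082  0.161     ]] fslot [[ 0.54044325 -0.10978389  0.106     ]]
```

View pics/c6.png

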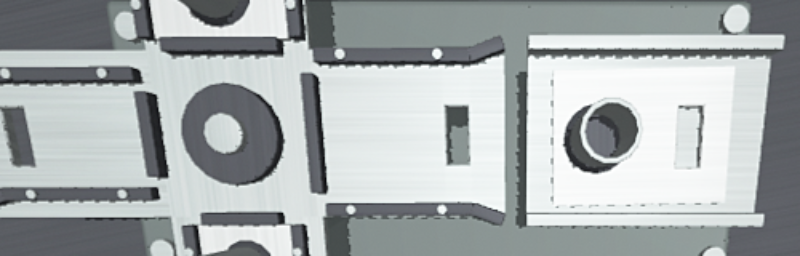

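Run:
```python
from slot import *
v=load("wrist","g"); f=500/800
g=lambda a:[(p[0]*f,20+p[1]*f) for p in a]
gray=v["p"].max(2).astype(int)
# outer/inner boundaries of guides: scan columns for dark run centre
def scan(u0,u1,r0,r1):
    pts=[]
    for u in range(u0,u1,2):
        col=gray[r0:r1,u]; idx=np.where(col<130)[0]
        if len(idx): pts.append((u,r0+idx[0],r0+idx[-1]))
    return np.array(pts)
for nm,(a,b,c,d) in {"wU":(202,290,46,60),"wL":(208,285,144,156),"nU":(2,80,60,72),"nL":(5,95,136,146)}.items():
    p=scan(a,b,c,d)
    for k,name in ((1,"top"),(2,"bot")):
        P=plane(v,p[:,[0,k]],.1085)[:,:2].astype(np.float32)*1000
        vx,vy,x0,y0=cv2.fitLine(P,cv2.DIST_HUBER,0,.1,.1).ravel(); n=np.array([-vy,vx]);res=(P-[x0,y0])@n
        print(nm,name,round(float(np.degrees(np.arctan2(vy,vx)))%180 if 0 else float(np.degrees(np.arctan(vy/vx))),2),"rms",res.std().round(2),"axis dist",round(float((np.array([596,170.3])-[x0,y0])@n),1))
```

```text
wU top 79.73 rms 1.49 axis dist 47.6
wU bot 79.16 rms 0.0 axis dist 40.7
wL top 79.16 rms 0.0 axis dist -41.7
wL bot 80.05 rms 0.44 axis dist -50.8
nU top 79.16 rms 1.37 axis dist 38.0
nU bot 79.16 rms 0.0 axis dist 30.0
nL top 79.16 rms 0.0 axis dist -31.8
nL bot 79.79 rms 0.44 axis dist -38.2
```

```bash
python3 plan.py .5506 -.051 .122 -100.95 1; python3 -m creep '[[-1,0.02,0.01,0.01,0],[-1,0.03,0.02,0.02,0],[-1,0.025,0.015,0.03,0],[-1,0.02,0.0075,0.03,0],[-1,0,0,0.03,0],[-1,0,0,0.01,0],[-1,0,0,0,0],[-1,0,0,0,0]]'; python3 plan.py .5506 -.051 .122 -100.95 1
```

```text
t 9.95 p [0.4668 0.0204 0.3287] jaw -100.83 tilt [-0.  0. -1.] q [-0.11  0.06  1.48  0.    1.59  1.65] F [ 0.1 -0.7 -0.4] w 0.0854
[0.0957, 0.0543, 0.2067] 0.12
time_s: 10.75
eef_pos: [0.5509, -0.0495, 0.1999]
tool_rot: [0.996, -0.095, 0.001, 0.0]
force: [-0.4, -0.6, -0.1]
gripper_width: 0.0856
t 10.75 p [ 0.5509 -0.0495  0.1999] jaw -100.85 tilt [ 0.002 -0.    -1.   ] q [-0.22  0.25  1.57  0.    1.32  1.54] F [-0.4 -0.6 -0.1] w 0.0856
[0.0, 0.0016, 0.0779] 0.1
```

```bash
python3 -m creep '[[-1,0,0.0015,0.02,0],[-1,0,0,0.02,0],[-1,0,0,0.02,0],[-1,0,0,0.0175,0],[-0.2,0,0,0,0],[0.12,0,0,0,0],[0.12,0,0,0,0],[0.12,0,0,0,0]]'; python3 plan.py .5506 -.051 .122 -100.95 1;python3 - <<'E'
from h import *
v=snap("wrist","i")
E
```

```text
time_s: 11.55
eef_pos: [0.5509, -0.0509, 0.123]
tool_rot: [0.996, -0.095, 0.002, 0.0]
force: [0.3, -0.3, -0.1]
gripper_width: 0.0376
t 11.55 p [ 0.5509 -0.0509  0.123 ] jaw -100.85 tilt [ 0.003 -0.001 -1.   ] q [-0.22  0.3   1.69  0.    1.14  1.54] F [ 0.3 -0.3 -0.1] w 0.0376
[-0.0002, 0.0002, 0.001] 0.1
```

View pics/i_wrist.png

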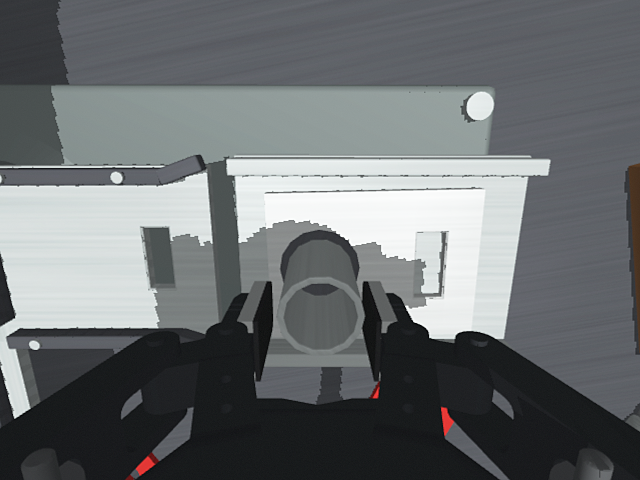

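```bash
python3 -m creep '[[0.12,0,-0.003,0,0],[0.12,0,-0.006,0,0],[0.12,0,-0.008,0,0],[0.12,0,-0.008,0,0],[0.12,0,-0.008,0,0],[0.12,0,-0.007,0,0],[0.12,0,-0.005,0,0],[0.12,0,0,0,0]]'; python3 plan.py .5506 -.051 .122 -100.95 1;python3 - <<'E'
from h import *
v=snap("wrist","j")
E
```

```text
time_s: 12.4
eef_pos: [0.5586, -0.0063, 0.1216]
tool_rot: [0.996, -0.094, 0.0, 0.0]
force: [-0.3, -1.9, 0.7]
gripper_width: 0.0376
t 12.4 p [ 0.5586 -0.0063  0.1216] jaw -100.83 tilt [ 0.001 -0.    -1.   ] q [-0.14  0.31  1.68 -0.    1.15  1.62] F [-0.3 -1.9  0.7] w 0.0376
[0.0006, 0.0454, -0.0004] 0.12
```

View pics/j_wrist.png

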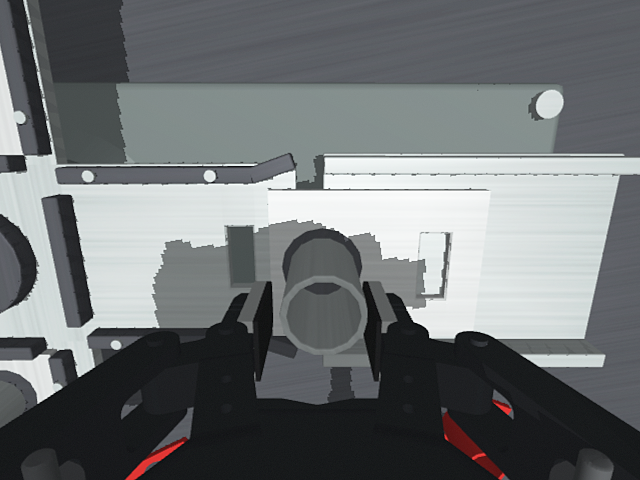

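```bash
python3 -m creep '[[0.12,0,-0.004,0,0],[0.12,0,-0.006,0,0],[0.12,0,-0.007,0,0],[0.12,0,-0.007,0,0],[0.12,0,-0.007,0,0],[0.12,0,-0.007,0,0],[0.12,0,-0.007,0,0],[0.12,0,-0.005,0,0]]'; python3 plan.py .5506 -.051 .122 -100.95 1;python3 - <<'E'
from h import *
v=snap("wrist","k")
E
```

```text
time_s: 13.25
eef_pos: [0.5669, 0.0435, 0.1209]
tool_rot: [0.996, -0.094, -0.001, -0.0]
force: [-2.4, -3.4, -1.2]
gripper_width: 0.0375
t 13.25 p [0.5669 0.0435 0.1209] jaw -100.84 tilt [-0.002  0.    -1.   ] q [-0.05  0.33  1.66  0.    1.16  1.71] F [-2.4 -3.4 -1.2] w 0.0375
[0.0017, 0.0959, -0.0011] 0.11
```

View pics/k_wrist.png

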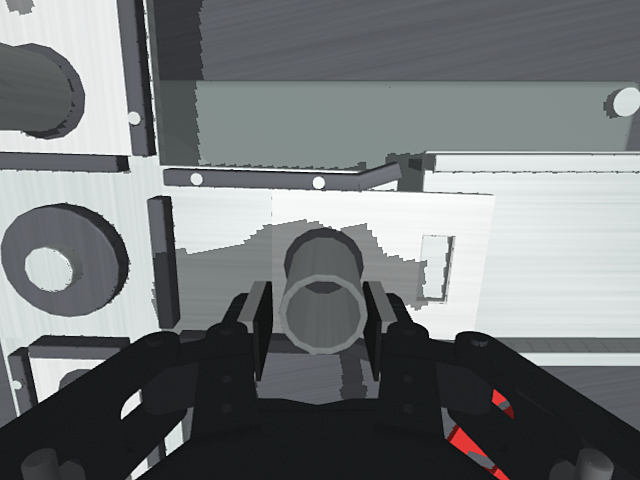

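```bash
python3 -m creep '[[0.12,0,-0.006,0,0],[0.12,0,-0.007,0,0],[0.12,0,-0.007,0,0],[0.12,0,-0.007,0,0],[0.12,0,-0.007,0,0],[0.12,0,-0.006,0,0],[0.12,0,-0.005,0,0],[0.12,0,-0.002,0,0]]'; python3 plan.py .5506 -.051 .122 -100.95 1;python3 - <<'E'
from h import *
v=snap("wrist","l")
s=readout.read_state(); d=s["eef_pos"][:2]-[.596,.1702]; print(d@[np.cos(np.radians(-100.95)),np.sin(np.radians(-100.95))])
E
```

```text
time_s: 14.1
eef_pos: [0.5768, 0.0893, 0.1215]
tool_rot: [0.996, -0.094, 0.0, -0.0]
force: [-0.3, -4.1, -1.3]
gripper_width: 0.0375
t 14.1 p [0.5768 0.0893 0.1215] jaw -100.82 tilt [ 0.  0. -1.] q [0.03 0.35 1.62 0.   1.17 1.79] F [-0.3 -4.1 -1.3] w 0.0375
[0.0006, 0.1427, -0.0005] 0.13
0.08292812512303133
```

View pics/l_wrist.png

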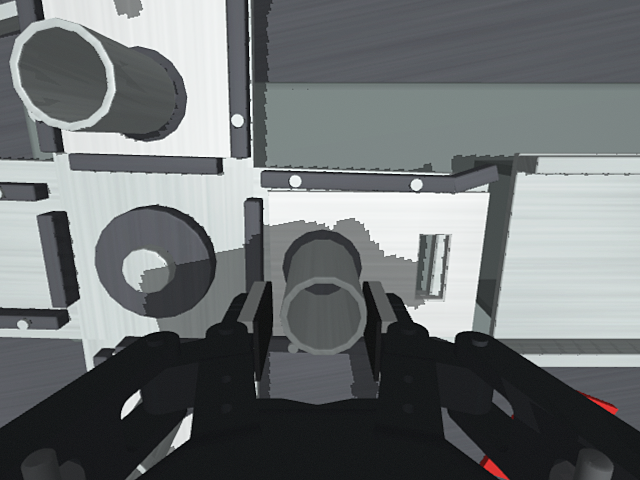

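```bash
python3 -m creep '[[0.12,0,-0.001,0,0],[0.12,0,-0.001,0,0],[0.12,0,-0.001,0,0],[0.12,0,-0.0005,0,0],[0.12,0,-0.0005,0,0],[0.12,0,0,0,0],[0.12,0,0,0,0],[0.12,0,0,0,0]]'
python3 - <<'E'
from h import *
v=snap("wrist","m")
s=readout.read_state(); d=s["eef_pos"][:2]-[.596,.1702]; print(d@[np.cos(np.radians(-100.95)),np.sin(np.radians(-100.95))],s["force"])
cv2.imwrite("pics/c7.png",cv2.resize(v["p"][140:360,180:540,::-1],(800,489)))
E
```

```text
time_s: 14.95
eef_pos: [0.5774, 0.0925, 0.1215]
tool_rot: [0.996, -0.095, 0.0, 0.0]
force: [-1.2, -3.6, 0.8]
gripper_width: 0.0373
0.07977864069537015 [-0.58199558 -3.56666994 -0.33570159]
```

View pics/c7.png

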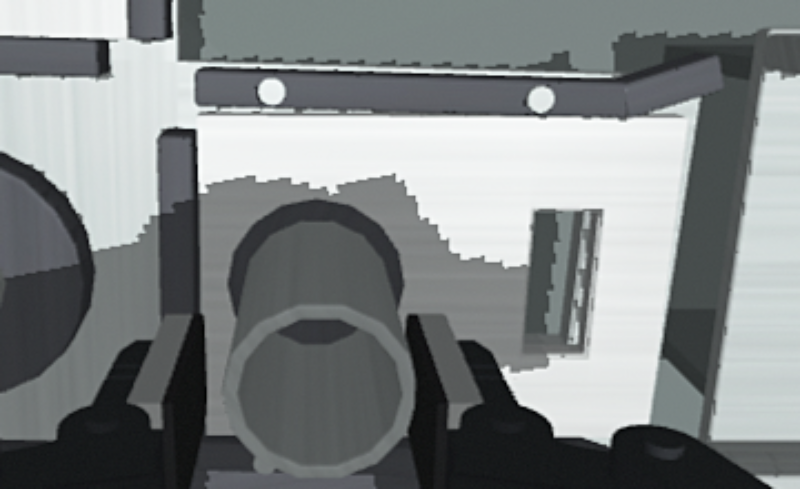

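```bash
python3 -m creep '[[0.12,0,-0.0007,0,0],[0.12,0,-0.0007,0,0],[0.12,0,-0.0006,0,0],[0.12,0,0,0,0],[0.12,0,0,0,0],[0.12,0,0,0,0],[0.12,0,0,0,0],[0.12,0,0,0,0]]'
python3 - <<'E'
from h import *
s=readout.read_state(); d=s["eef_pos"][:2]-[.596,.1702]; print(d@[np.cos(np.radians(-100.95)),np.sin(np.radians(-100.95))],s["force"])
E
```

```text
time_s: 15.8
eef_pos: [0.577, 0.0935, 0.1215]
tool_rot: [0.996, -0.094, -0.001, 0.001]
force: [-1.6, -6.0, 2.8]
gripper_width: 0.0376
0.07893624143682326 [-1.60957    -5.96042683  2.82661318]
```

```bash
python3 -m creep '[[0.12,0,-0.001,0,0],[0.12,0,-0.001,0,0],[0.12,0,-0.001,0,0],[0.12,0,0,0,0],[0.12,0,0,0,0],[0.12,0,0,0,0],[0.12,0,0,0,0],[0.12,0,0,0,0]]'
python3 - <<'E'
from h import *
v=snap("wrist","n")
s=readout.read_state(); d=s["eef_pos"][:2]-[.596,.1702]; print(d@[np.cos(np.radians(-100.95)),np.sin(np.radians(-100.95))],s["force"])
cv2.imwrite("pics/c8.png",cv2.resize(v["p"][140:360,180:540,::-1],(800,489)))
E
```

```text
time_s: 16.6
eef_pos: [0.5769, 0.0946, 0.1222]
tool_rot: [0.996, -0.094, -0.001, 0.003]
force: [-3.7, -10.0, 6.6]
gripper_width: 0.0374
0.07782184108495625 [ -3.77550786 -10.74409216   4.27010303]
```

View pics/c8.png

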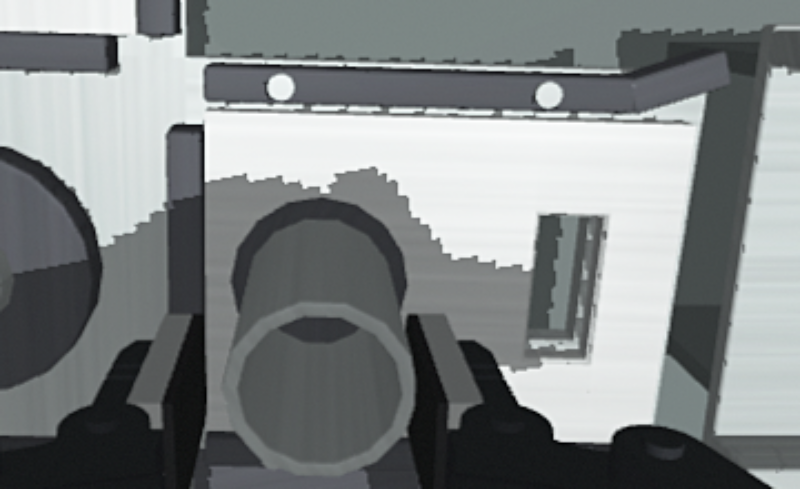

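```bash
python3 -m creep '[[0,0,0.003,0,0],[-0.2,0,0.001,0,0],[-0.3,0,0,0,0],[-0.3,0,0,-0.03,0],[-0.3,0,0,-0.04,0],[-0.3,-0.03,0,-0.05,0],[-0.3,-0.04,0,-0.04,0],[-0.3,-0.04,0.02,-0.03,0]]';python3 -m creep '[[-0.3,-0.01,0.02,0,0],[-0.3,0,0,0,0],[-0.3,0,0,0,0],[-0.3,0,0,0,0],[-0.3,0,0,0,0],[-0.3,0,0,0,0],[-0.3,0,0,0,0],[-0.3,0,0,0,0]]'
python3 - <<'E'
from h import *
v=snap("wrist","o")
E
```

```text
time_s: 17.45
eef_pos: [0.478, 0.096, 0.2996]
tool_rot: [0.996, -0.093, 0.002, -0.002]
force: [0.6, -0.2, 0.9]
gripper_width: 0.0557
time_s: 18.25
eef_pos: [0.4641, 0.0763, 0.2971]
tool_rot: [0.996, -0.095, -0.0, -0.0]
force: [0.6, -0.3, 0.2]
gripper_width: 0.0556
```

View pics/o_wrist.png

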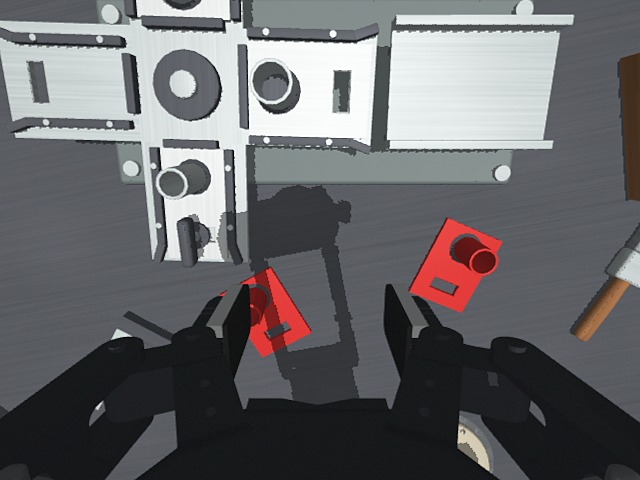

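Run:
```python
from slot import *
v=load("wrist","o"); c=cloud(v); x,y,z=c[...,0],c[...,1],c[...,2]; ok=v["d"]>0
m=ok&(z>.112)&(z<.121)&(y<0)&(y>-.2)&(x>.45)&(x<.65)
k,l,s,_=cv2.connectedComponentsWithStats(m.astype(np.uint8))
for i in range(1,k):
    if s[i,4]>300: print("fence",cv2.minAreaRect((c[l==i][:,:2]*1000).astype(np.float32)))
Q=slot(v,(26,55,52,108),.0985); print("narrow slot",Q)
P=slot(v,(326,62,360,122),.0985); print("wide slot @.0985",P, "@.1045",slot(v,(326,62,360,122),.1045)[0])
a=np.array(P[0])-Q[0]; print(np.degrees(np.arctan2(a[1],a[0])),np.hypot(*a),(np.array(P[0])+Q[0])/2)
cv2.imwrite("pics/c9.png",cv2.resize(v["p"][10:160,0:400,::-1],(800,300)))
gray=v["p"].max(2)
def scan(u0,u1,r0,r1):
    pts=[]
    for u in range(u0,u1):
        idx=np.where(gray[r0:r1,u]<130)[0]
        if len(idx): pts.append((u,r0+idx.mean()))
    return np.array(pts,np.float32)
for nm,r in {"wU":(255,350,22,44),"wL":(252,340,130,152),"nU":(30,118,30,48),"nL":(20,130,114,132)}.items():
    p=scan(*r); q=plane(v,p,.1085)[:,:2].astype(np.float32); L=cv2.fitLine(q,cv2.DIST_HUBER,0,.01,.01).ravel(); print(nm,np.degrees(np.arctan(L[1]/L[0])))
```

```text
fence ((596.4219970703125, -93.28583526611328), (150.52313232421875, 8.435754776000977), 79.18951416015625)
fence ((496.87481689453125, -74.33020782470703), (150.50450134277344, 7.2021870613098145), 79.15628814697266)
narrow slot ((626.145751953125, 307.1855163574219), (15.279075622558594, 36.2991943359375), 77.47504425048828)
wide slot @.0985 ((565.4696655273438, 32.72686767578125), (15.862009048461914, 36.47941207885742), 79.1385726928711) @.1045 (564.8745727539062, 33.222991943359375)
-102.46618274225519 281.08564050854875 [595.80770874 169.95619202]
wU 77.39063
wL 77.45145
nU 77.57654
nL 77.76856
```

View pics/c9.png

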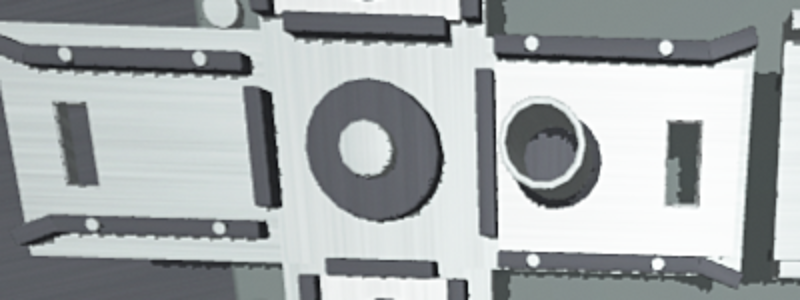

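```bash
python3 plan.py .5155 .1858 .19 -100.85 6
```

```text
t 18.3 p [0.4641 0.0762 0.2973] jaw -100.85 tilt [-0.  0. -1.] q [0.01 0.08 1.55 0.   1.52 1.77] F [-0.8 -0.3  0.8] w 0.0554
[0.005, -0.0195, 0.0179] -0.0
[0.005, -0.0195, 0.0179] -0.0
[0.005, -0.0195, 0.0179] -0.0
[0.005, -0.0195, 0.0179] -0.0
[0.005, -0.0195, 0.0179] -0.0
[0.005, -0.0195, 0.0179] -0.0
```

```bash
python3 -m creep '[[-0.6,0.005,-0.0195,0.01,0],[-0.6,0.005,-0.0195,0.015,0],[-0.6,0.005,-0.0195,0.02,0],[-0.6,0.005,-0.0195,0.02,0],[-0.6,0.005,-0.0195,0.02,0],[-0.6,0.005,-0.0195,0.02,0],[-0.6,0,0,0,0],[-0.6,0,0,0,0]]'; python3 plan.py .5155 .1858 .13 -100.85 1
```

```text
time_s: 19.1
eef_pos: [0.5152, 0.1852, 0.1923]
tool_rot: [0.996, -0.094, -0.001, 0.0]
force: [0.3, 0.4, 0.9]
gripper_width: 0.0681
t 19.1 p [0.5152 0.1852 0.1923] jaw -100.81 tilt [-0.001 -0.001 -1.   ] q [ 0.22  0.25  1.59 -0.    1.31  1.98] F [0.3 0.4 0.9] w 0.0681
[0.0002, -0.0006, 0.0623] 0.04
```

```bash
python3 -m creep '[[-0.6,0,0,0.02,0],[-0.6,0,0,0.02,0],[-0.6,0,0,0.0215,0],[-0.2,0,0,0,0],[0.2,0,0,0,0],[1,0,0,0,0],[1,0,0,0,0],[1,0,0,0,0]]';python3 -m creep '[[1,0,0,0,0],[1,0,0,0,0],[1,0,0,0,0],[1,0,0,0,0],[1,0,0,0,0],[1,0,0,0,0],[1,0,0,0,0],[1,0,0,0,0]]'
python3 - <<'E'
from h import *
s=readout.read_state(); p=s["eef_pos"]; d=p[:2]-[.596,.1702]; print(np.hypot(*d),np.degrees(np.arctan2(d[1],d[0])),p[2])
E
python3 plan.py .5155 .1856 .13 -100.85 1
```

```text
time_s: 19.9
eef_pos: [0.5168, 0.1872, 0.1335]
tool_rot: [0.995, -0.095, 0.002, -0.002]
force: [-1.8, 4.6, 5.9]
gripper_width: 0.0232
time_s: 20.7
eef_pos: [0.5168, 0.1872, 0.1336]
tool_rot: [0.996, -0.095, 0.002, -0.002]
force: [-2.9, 5.1, 6.7]
gripper_width: 0.0228
0.08099467289419193 167.8877248662048 0.1335789846454607
t 20.7 p [0.5168 0.1872 0.1336] jaw -100.86 tilt [ 0.004  0.004 -1.   ] q [0.22 0.29 1.69 0.   1.16 1.98] F [-2.9  5.1  6.7] w 0.0228
[-0.001, 0.0018, 0.0036] -0.01
```

```bash
python3 -m creep '[[1,0,0.001,0,0],[1,0,0.001,0,0],[1,0,0,0,0],[1,0,0,0,0],[1,0,0,0,0],[1,0,0,0,0],[1,0,0,0,0],[1,0,0,0,0]]'; python3 plan.py .5155 .1856 .13 -100.85 1
python3 - <<'E'
from h import *
s=readout.read_state(); p=s["eef_pos"]; d=p[:2]-[.596,.1702]; print(np.hypot(*d),np.degrees(np.arctan2(d[1],d[0])),p[2])
E
```

```text
time_s: 21.5
eef_pos: [0.5167, 0.1863, 0.1336]
tool_rot: [0.996, -0.095, 0.002, -0.003]
force: [-1.3, 7.2, 6.3]
gripper_width: 0.0231
t 21.5 p [0.5167 0.1863 0.1336] jaw -100.85 tilt [ 0.005  0.006 -1.   ] q [0.22 0.29 1.69 0.   1.16 1.97] F [-1.3  7.2  6.3] w 0.0231
[-0.001, 0.0009, 0.0036] 0.0
0.08097489494515858 168.50138527417076 0.1335964890890211
```

```bash
python3 -m creep '[[1,0,0.001,0,0],[1,0,0,0,0],[1,0,0,0,0],[1,0,0,0,0],[1,0,0,0,0],[1,0,0,0,0],[1,0,0,0,0],[1,0,0,0,0]]'
python3 - <<'E'
from h import *
s=readout.read_state(); p=s["eef_pos"]; d=p[:2]-[.596,.1702]; print(np.hypot(*d),np.degrees(np.arctan2(d[1],d[0])),p[2],s["force"])
E
```

```text
time_s: 22.3
eef_pos: [0.5166, 0.1859, 0.1336]
tool_rot: [0.996, -0.094, 0.002, -0.004]
force: [-1.0, 8.5, 6.1]
gripper_width: 0.0231
0.08097842870882395 168.81226199425262 0.13358102813395295 [-0.97627339  8.5385101   6.11564416]
```

```bash
python3 -m creep '[[1,0,0.0008,0,0],[1,0,0,0,0],[1,0,0,0,0],[-0.6,0,0,0,0],[-0.6,0,0,0,0],[-0.6,0,0,-0.03,0],[-0.6,0,0,-0.05,0],[-0.6,-0.02,0.03,-0.04,0]]'; python3 -m creep '[[-0.6,-0.02,0.04,-0.02,0],[-0.6,-0.015,0.04,0,0],[-0.6,0,0.04,0,0],[-0.6,0,0.03,0,0],[-0.6,0,0,0,0],[-0.6,0,0,0,0],[-0.6,0,0,0,0],[-0.6,0,0,0,0]]'
cat > ang.py <<'E'
import sys
from slot import *
v=snap("wrist",sys.argv[1])
s=readout.read_state(); print(s["time_s"],s["eef_pos"].round(4))
ax=np.array([.596,.1702]); a=np.radians(-101.)
def W(l,t,z): return [ax[0]+l*np.cos(a)-t*np.sin(a),ax[1]+l*np.sin(a)+t*np.cos(a),z]
c=cloud(v); x,y,z=c[...,0],c[...,1],c[...,2]; ok=v["d"]>0
m=ok&(z>.112)&(z<.121)&(y<0)&(y>-.2)&(x>.45)&(x<.65)
k,l,st,_=cv2.connectedComponentsWithStats(m.astype(np.uint8))
for i in range(1,k):
    if st[i,4]>300: r=cv2.minAreaRect((c[l==i][:,:2]*1000).astype(np.float32)); print("fence",np.round(r[0],1),round(r[2],2))
gray=v["p"].max(2)
for nm,l0,l1,t in [("w+",.075,.135,45.2),("w-",.075,.135,-45.2),("n+",-.075,-.135,35.2),("n-",-.075,-.135,-35.2)]:
    pts=[]
    for lam in np.linspace(l0,l1,60):
        A,B=proj(v,[W(lam,t/1000-.009,.1085),W(lam,t/1000+.009,.1085)])
        n=80; L=A+(B-A)*np.linspace(0,1,n)[:,None]
        if (L<0).any() or (L[:,0]>638).any() or (L[:,1]>478).any(): continue
        g=cv2.remap(gray,L[:,0].astype(np.float32),L[:,1].astype(np.float32),cv2.INTER_LINEAR).ravel()
        i=np.where(g<140)[0]
        if len(i): pts.append(L[i].mean(0))
    if len(pts)>20:
        q=plane(v,pts,.1085)[:,:2].astype(np.float32); f=cv2.fitLine(q,cv2.DIST_HUBER,0,.01,.01).ravel(); print(nm,len(pts),round(float(np.degrees(np.arctan(f[1]/f[0]))),2))
E
python3 ang.py p
```

```text
time_s: 23.1
eef_pos: [0.4943, 0.1584, 0.2504]
tool_rot: [0.996, -0.094, 0.002, -0.0]
force: [0.3, -1.9, 1.2]
gripper_width: 0.0683
time_s: 23.9
eef_pos: [0.4288, 0.0178, 0.268]
tool_rot: [0.996, -0.094, -0.0, -0.0]
force: [-0.6, -0.3, -0.8]
gripper_width: 0.0683
23.95 [0.4288 0.0178 0.268 ]
fence [496.3 -74.4] 79.21
w- 60 79.27
```

View pics/p_wrist.png

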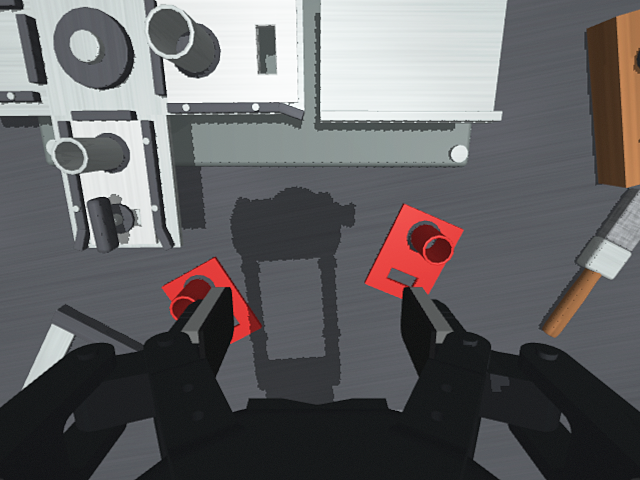

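```bash
python3 - <<'E'
from h import *
for n in ("scene","side"):
    v=load(n,"a"); c=cloud(v)
    hsv=cv2.cvtColor(v["p"],cv2.COLOR_RGB2HSV)
    m=(c[...,2]>.034)&(c[...,2]<.046)&(hsv[...,1]>90)&(hsv[...,0]<25)&(abs(c[...,0]-.487)<.12)&(abs(c[...,1]+.344)<.12)
    q=c[m][:,:2]*1000; print(n,len(q),cv2.minAreaRect(q.astype(np.float32)))
v=load("scene","a"); print(plane(v,[(216,290),(240,307)],.077)); 
v=load("side","a"); print(plane(v,[(299,320),(340,312)],.077))
E
python3 plan.py .45 -.3 .3 -100.85 8
```

```text
scene 1070 ((472.5158996582031, -359.9511413574219), (175.51657104492188, 124.38309478759766), 8.186807632446289)
side 1673 ((469.0229797363281, -365.70751953125), (175.00473022460938, 124.50457000732422), 4.324057102203369)
[[ 0.44650301 -0.34481497  0.077     ]
 [ 0.52879795 -0.33901788  0.077     ]]
[[ 0.42793549 -0.34836198  0.077     ]
 [ 0.50718069 -0.3372406   0.077     ]]
t 23.95 p [0.4288 0.0178 0.268 ] jaw -100.77 tilt [-0.  0. -1.] q [-0.12  0.02  1.67  0.    1.45  1.64] F [ 0.7  0.  -0.6] w 0.068
[0.01, 0.0385, -0.004] 0.01
[0.01, 0.0385, -0.004] 0.01
[0.01, 0.0385, -0.004] 0.01
[0.01, 0.0385, -0.004] 0.01
[0.0101, 0.0385, -0.004] 0.01
[0.0101, 0.0385, -0.004] 0.01
[0.0101, 0.0385, -0.004] 0.01
[0.0101, 0.0385, -0.004] 0.01
```

```bash
python3 plan.py .37 -.34 .22 -85 8
```

```text
t 23.95 p [0.4288 0.0178 0.268 ] jaw -100.77 tilt [-0.  0. -1.] q [-0.12  0.02  1.67  0.    1.45  1.64] F [ 0.7  0.  -0.6] w 0.068
[0.0011, 0.0453, 0.006] -1.97
[-0.0004, 0.0453, 0.006] -1.97
[-0.002, 0.0453, 0.006] -1.97
[-0.0035, 0.0452, 0.006] -1.97
[-0.0051, 0.045, 0.006] -1.97
[-0.0066, 0.0448, 0.006] -1.97
[-0.0082, 0.0446, 0.006] -1.97
[-0.0097, 0.0443, 0.006] -1.97
```

```bash
python3 -m creep '[[-0.6,0.001,0.045,0.006,-2],[-0.6,-0.0005,0.045,0.006,-2],[-0.6,-0.002,0.045,0.006,-2],[-0.6,-0.0035,0.045,0.006,-2],[-0.6,-0.005,0.045,0.006,-2],[-0.6,-0.0065,0.045,0.006,-2],[-0.6,-0.008,0.0445,0.006,-2],[-0.6,-0.01,0.0445,0.006,-2]]'; python3 -m creep '[[-0.6,0,0,0,0],[-0.6,0,0,0,0],[-0.6,0,0,0,0],[-0.6,0,0,0,0],[-0.6,0,0,0,0],[-0.6,0,0,0,0],[-0.6,0,0,0,0],[-0.6,0,0,0,0]]'
python3 - <<'E'
from h import *
v=snap("wrist","q")
E
python3 plan.py .37 -.34 .22 -85 1
```

```text
time_s: 24.75
eef_pos: [0.3702, -0.3412, 0.2197]
tool_rot: [0.999, 0.046, 0.0, -0.0]
force: [1.2, -0.5, 0.2]
gripper_width: 0.0682
time_s: 25.55
eef_pos: [0.3701, -0.3396, 0.2202]
tool_rot: [0.999, 0.045, 0.0, 0.0]
force: [-0.0, -0.7, 1.0]
gripper_width: 0.0681
t 25.6 p [ 0.3701 -0.3398  0.2202] jaw -84.84 tilt [ 0. -0. -1.] q [-0.88  0.16  1.63  0.    1.35  0.6 ] F [-0.2  0.6 -0.2] w 0.0684
[-0.0001, 0.0002, 0.0002] 0.16
```

View pics/q_wrist.png

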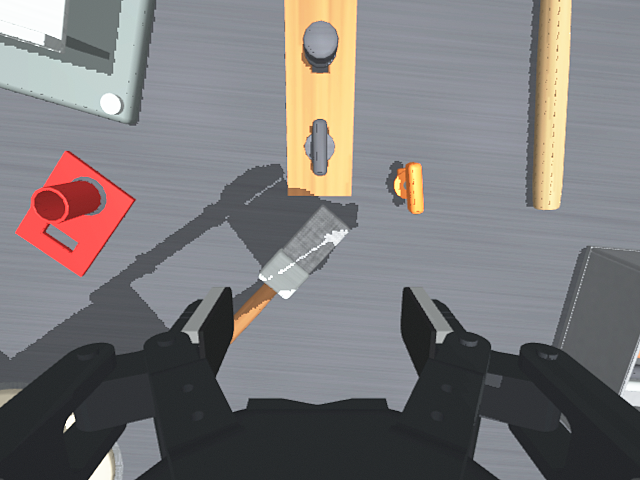

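Run:
```python
from h import *
v=load("wrist","q"); c=cloud(v); z=c[...,2]; hsv=cv2.cvtColor(v["p"],cv2.COLOR_RGB2HSV)
m=np.zeros(z.shape,bool); m[100:190,290:350]=1
print("z at bar",c[147,320])
m&=(z>.066)&(z<.084)
q=c[m]; print(len(q),np.percentile(q[:,2],[5,50,95]),cv2.minAreaRect((q[:,:2]*1000).astype(np.float32)))
r=(z>.034)&(z<.046)&(hsv[...,1]>70)&(hsv[...,0]<28)&(c[...,0]>.39)&(abs(c[...,1]+.344)<.06)
q=c[r][:,:2]*1000; print(cv2.minAreaRect(q.astype(np.float32)))
# bar from pixels by darkness
g=v["p"].max(2).astype(int); mm=np.zeros_like(g,bool); mm[112:182,308:334]=1; mm&=(g<105)
pts=np.argwhere(mm)[:,::-1]; print(len(pts),cv2.minAreaRect(pts.astype(np.float32)),plane(v,[cv2.minAreaRect(pts.astype(np.float32))[0]],.077))
cv2.imwrite("pics/c10.png",cv2.resize(v["p"][10:230,240:440,::-1],(545,600),interpolation=cv2.INTER_CUBIC))
```

```text
z at bar [ 0.42890477 -0.33771019  0.07770955]
798 [0.07420417 0.07691639 0.07846992] ((428.3513488769531, -336.9783020019531), (44.99425506591797, 11.605635643005371), 5.43566370010376)
((467.189697265625, -333.8696594238281), (159.5731658935547, 60.124454498291016), 4.827312469482422)
157 ((318.0, 145.5), (53.0, 16.0), 90.0) [[ 0.42992734 -0.33597845  0.077     ]]
```

View pics/c10.png

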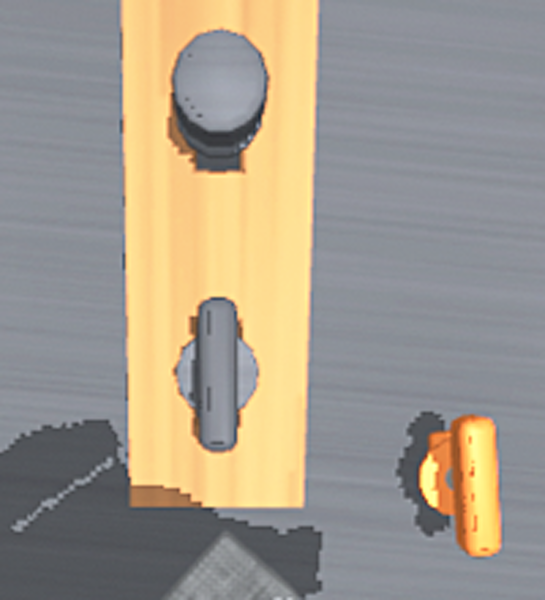

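```bash
python3 plan.py .4285 -.337 .05 -84.8 1; python3 -m creep '[[-0.3,0.015,-0.002,0.02,0],[-0.3,0.02,-0.003,0.02,0],[-0.3,0.015,-0.0025,0.02,0],[-0.3,0.0085,0,0.02,0],[-0.3,0,0,0.02,0],[-0.3,0,0,0,0],[-0.3,0,0,0,0],[-0.3,0,0,0,0]]'; python3 plan.py .4285 -.337 .05 -84.8 1
```

```text
t 25.6 p [ 0.3701 -0.3398  0.2202] jaw -84.84 tilt [ 0. -0. -1.] q [-0.88  0.16  1.63  0.    1.35  0.6 ] F [-0.2  0.6 -0.2] w 0.0684
[0.0585, 0.0025, 0.1702] -0.04
time_s: 26.4
eef_pos: [0.4281, -0.3279, 0.1213]
tool_rot: [0.999, 0.045, 0.001, 0.001]
force: [-0.4, 0.1, 0.7]
gripper_width: 0.0554
t 26.4 p [ 0.4281 -0.3279  0.1213] jaw -84.88 tilt [ 0.002 -0.001 -1.   ] q [-0.78  0.29  1.72  0.    1.13  0.7 ] F [-0.4  0.1  0.7] w 0.0554
[-0.0004, 0.0091, 0.0713] -0.08
```

```bash
python3 -m creep '[[-0.3,0,0.005,0,0],[-0.3,0,0.004,0.01,0],[-0.3,0,0,0.02,0],[-0.3,0,0,0.02,0],[-0.3,0,0,0.021,0],[-0.3,0,0,0,0],[-0.3,0,0,0,0],[-0.3,0,0,0,0]]'; python3 plan.py .4285 -.337 .05 -84.8 1;  python3 - <<'E'
from h import *
v=snap("wrist","r")
E
```

```text
time_s: 27.2
eef_pos: [0.4291, -0.337, 0.0501]
tool_rot: [0.999, 0.045, 0.001, 0.001]
force: [0.1, 0.7, 0.8]
gripper_width: 0.0557
t 27.2 p [ 0.4291 -0.337   0.0501] jaw -84.86 tilt [ 0.002 -0.001 -1.   ] q [-0.79  0.37  1.8   0.    0.97  0.69] F [0.1 0.7 0.8] w 0.0557
[-0.0006, -0.0001, 0.0001] -0.06
```

View pics/r_wrist.png

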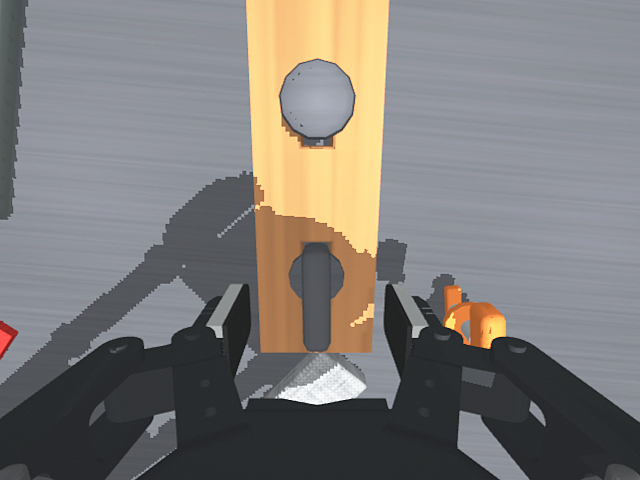

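```bash
python3 -m creep '[[0,0,0,0,0],[0.5,0,0,0,0],[1,0,0,0,0],[1,0,0,0,0],[1,0,0,0,0],[1,0,0,0,0],[1,0,0,0,0],[1,0,0,0,0]]'; python3 -m creep '[[1,0,0,-0.005,0],[1,0,0,-0.01,0],[1,0,0,-0.02,0],[1,0,0,-0.03,0],[1,0,0,-0.03,0],[1,0,0,-0.03,0],[1,0,0,-0.025,0],[1,0,0,0,0]]';python3 - <<'E'
from h import *
v=snap("wrist","s")
E
python3 plan.py .5695 .0328 .21 -100.85 12
```

```text
time_s: 28.05
eef_pos: [0.4287, -0.3365, 0.0496]
tool_rot: [0.999, 0.045, 0.0, 0.0]
force: [0.2, -0.2, 4.6]
gripper_width: 0.0098
time_s: 28.85
eef_pos: [0.4302, -0.3377, 0.2032]
tool_rot: [0.999, 0.045, 0.003, 0.003]
force: [-0.1, -0.3, -0.9]
gripper_width: 0.0094
t 28.9 p [ 0.4291 -0.3367  0.2008] jaw -84.85 tilt [ 0.003 -0.003 -1.   ] q [-0.79  0.23  1.59  0.    1.32  0.69] F [ 0.4  0.1 -1.9] w 0.0098
[0.0144, -0.0296, -0.0008] 1.33
[0.0137, -0.0299, -0.0008] 1.33
[0.013, -0.0303, -0.0008] 1.33
[0.0123, -0.0306, -0.0008] 1.33
[0.0116, -0.0308, -0.0008] 1.33
[0.0109, -0.0311, -0.0008] 1.33
[0.0102, -0.0313, -0.0008] 1.33
[0.0094, -0.0316, -0.0008] 1.33
[0.0087, -0.0318, -0.0008] 1.33
[0.0079, -0.032, -0.0008] 1.33
[0.0072, -0.0321, -0.0008] 1.33
[0.0064, -0.0323, -0.0008] 1.33
```

View pics/s_wrist.png

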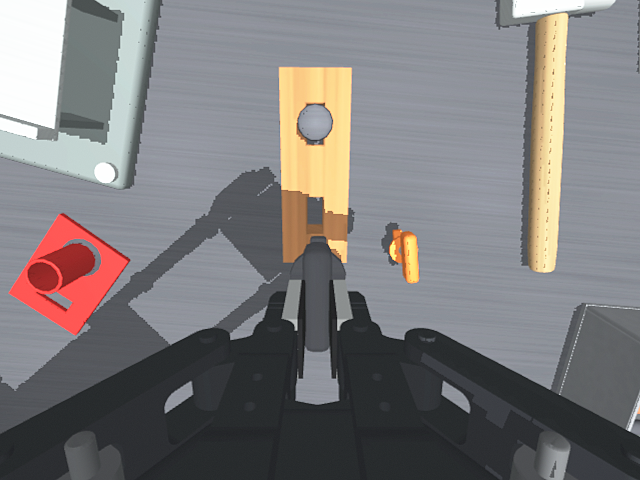

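```bash
python3 - <<'E'
from slot import *
v=load("wrist","p")
r=slot(v,(250,15,285,85),.1045); print(r)
cv2.imwrite("pics/c11.png",cv2.resize(v["p"][10:110,200:320,::-1],(720,600),interpolation=cv2.INTER_CUBIC))
E
python3 -m creep '[[1,0.0145,-0.0295,-0.002,1.3],[1,0.0135,-0.03,-0.002,1.3],[1,0.013,-0.0305,-0.002,1.3],[1,0.0125,-0.0305,-0.001,1.3],[1,0.0115,-0.031,-0.001,1.3],[1,0.011,-0.031,-0.001,1.3],[1,0.01,-0.0315,-0.001,1.4],[1,0.0095,-0.0315,0,1.4]]'
python3 plan.py .5696 .0327 .21 -100.85 4
```

```text
((569.8419189453125, 32.380184173583984), (15.839346885681152, 35.89532470703125), 80.36443328857422)
time_s: 29.7
eef_pos: [0.5207, -0.0876, 0.2073]
tool_rot: [0.999, -0.048, -0.002, -0.0]
force: [0.1, -0.1, -0.8]
gripper_width: 0.0095
t 29.7 p [ 0.5207 -0.0876  0.2073] jaw -95.52 tilt [-0.003  0.001 -1.   ] q [-0.3   0.21  1.6   0.    1.33  1.37] F [ 0.1 -0.1 -0.8] w 0.0095
[0.0093, -0.0311, -0.0007] 1.33
[0.0086, -0.0313, -0.0007] 1.33
[0.0078, -0.0315, -0.0007] 1.33
[0.0071, -0.0317, -0.0007] 1.33
```

View pics/c11.png

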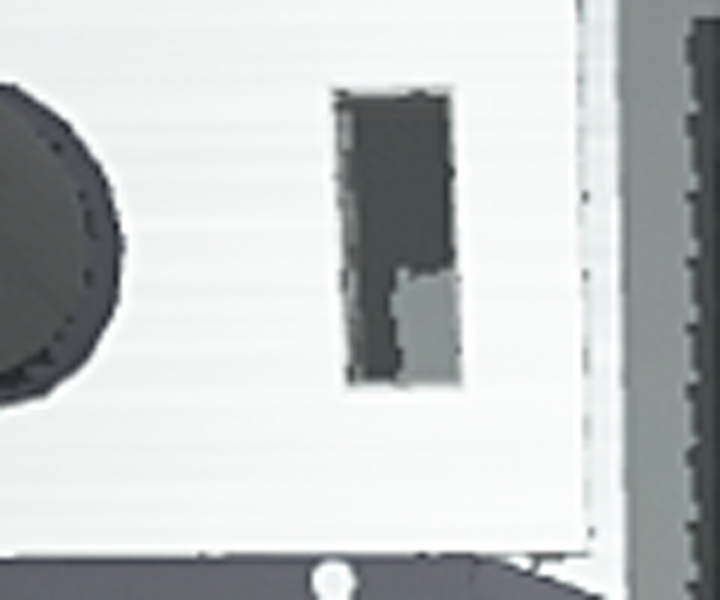

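```bash
python3 -m creep '[[1,0.009,-0.031,0,1.3],[1,0.0085,-0.0305,0,1.3],[1,0.008,-0.03,0,1.3],[1,0.0065,-0.026,0,1.4],[1,0.001,-0.005,0,0],[1,0,0,0,0],[1,0,0,0,0],[1,0,0,0,0]]'
python3 plan.py .5697 .0326 .16 -100.85 1
```

```text
time_s: 30.5
eef_pos: [0.5695, 0.0268, 0.2087]
tool_rot: [0.996, -0.094, -0.001, 0.0]
force: [-0.3, -0.0, -1.2]
gripper_width: 0.0094
t 30.5 p [0.5695 0.0268 0.2087] jaw -100.82 tilt [-0.001 -0.    -1.   ] q [-0.07  0.27  1.52 -0.    1.36  1.68] F [-0.3 -0.  -1.2] w 0.0094
[-0.0009, -0.0058, 0.0487] 0.03
```

```bash
python3 -m creep '[[1,-0.001,-0.003,0.005,0],[1,0,-0.0028,0.015,0],[1,0,0,0.02,0],[1,0,0,0.02,0],[1,0,0,0.003,0],[1,0,0,0,0],[1,0,0,0,0],[1,0,0,0,0]]'
python3 plan.py .5697 .0326 .114 -100.85 1
python3 - <<'E'
from h import *
v=snap("wrist","t"); w=snap("side","t")
cv2.imwrite("pics/c12.png",cv2.resize(w["p"][150:290,250:430,::-1],(771,600),interpolation=cv2.INTER_CUBIC))
E
```

```text
time_s: 31.3
eef_pos: [0.5711, 0.0336, 0.1473]
tool_rot: [0.996, -0.094, 0.001, -0.0]
force: [0.8, -0.5, -0.5]
gripper_width: 0.0095
t 31.3 p [0.5711 0.0336 0.1473] jaw -100.77 tilt [ 0.002 -0.    -1.   ] q [-0.06  0.31  1.61  0.    1.21  1.7 ] F [ 0.8 -0.5 -0.5] w 0.0095
[-0.0012, 0.0012, 0.0333] 0.08
```

View pics/t_wrist.png

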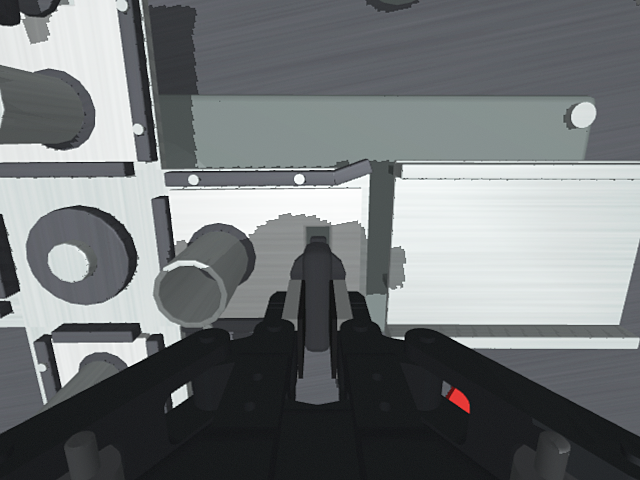

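View pics/c12.png

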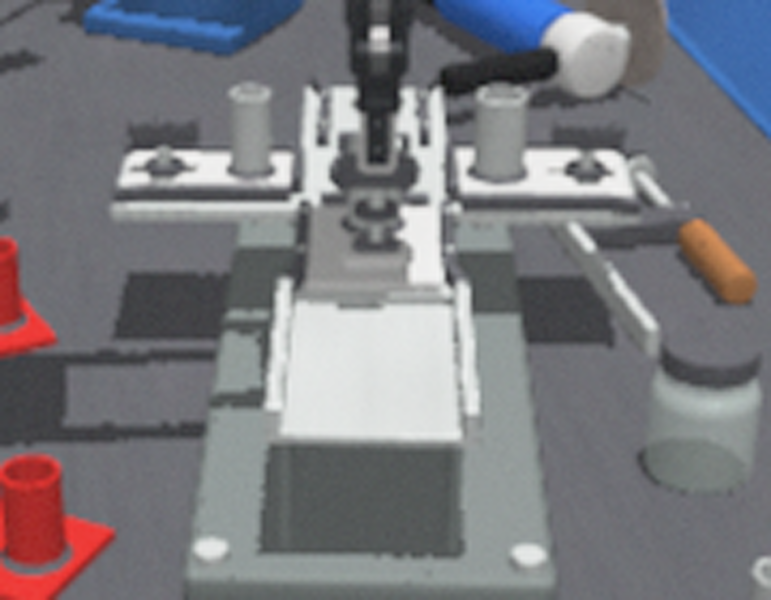

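```bash
python3 -m creep '[[1,-0.0012,0.0008,0,0],[1,0,0,0,0],[1,0,0,0,0],[1,0,0,0.004,0],[1,0,0,0.004,0],[1,0,0,0.004,0],[1,0,0,0,0],[1,0,0,0,0]]'
python3 plan.py .5697 .0326 .114 -100.85 1
```

```text
time_s: 32.2
eef_pos: [0.5688, 0.0332, 0.1338]
tool_rot: [0.996, -0.094, -0.0, -0.0]
force: [-0.1, 0.3, -0.8]
gripper_width: 0.0096
t 32.2 p [0.5688 0.0332 0.1338] jaw -100.76 tilt [-0.001  0.    -1.   ] q [-0.06  0.32  1.64  0.    1.18  1.69] F [-0.1  0.3 -0.8] w 0.0096
[0.001, 0.0004, 0.0198] 0.09
```

```bash
python3 -m creep '[[1,0.0008,0.0003,0.004,0],[1,0,0,0.004,0],[1,0,0,0.004,0],[1,0,0,0.004,0],[1,0,0,0.002,0],[1,0,0,0,0],[1,0,0,0,0],[1,0,0,0,0]]'
python3 plan.py .5697 .0326 .114 -100.85 1
```

```text
time_s: 33.0
eef_pos: [0.5699, 0.0328, 0.1163]
tool_rot: [0.996, -0.094, 0.0, -0.0]
force: [0.4, 0.3, -1.5]
gripper_width: 0.0096
t 33.0 p [0.5699 0.0328 0.1163] jaw -100.75 tilt [ 0.001  0.    -1.   ] q [-0.06  0.34  1.66  0.    1.14  1.69] F [ 0.4  0.3 -1.5] w 0.0096
[-0.0001, 0.0002, 0.0023] 0.1
```

```bash
python3 -m creep '[[1,0,0,0.001,0],[1,0,0,0.001,0],[1,0,0,0.001,0],[1,0,0,0,0],[1,0,0,0,0],[1,0,0,0,0],[1,0,0,0,0],[1,0,0,0,0]]'
python3 plan.py .5697 .0326 .114 -100.85 1
```

```text
time_s: 33.8
eef_pos: [0.5699, 0.0326, 0.1141]
tool_rot: [0.996, -0.094, 0.001, 0.0]
force: [-1.8, -0.6, 6.3]
gripper_width: 0.0098
t 33.8 p [0.5699 0.0326 0.1141] jaw -100.75 tilt [ 0.001 -0.    -1.   ] q [-0.06  0.34  1.66 -0.    1.14  1.69] F [-1.8 -0.6  6.3] w 0.0098
[-0.0002, 0.0, 0.0001] 0.1
```

```bash
python3 -m creep '[[1,0,0,-0.0015,0],[1,0,0,0,-4],[1,0,0,0,-7],[1,0,0,0,-7],[1,0,0,0,-7],[1,0,0,0,-7],[1,0,0,0,-7],[1,0,0,0,-7]]'
python3 -m creep '[[1,0,0,0,-7],[1,0,0,0,-7],[1,0,0,0,-7],[1,0,0,0,-7],[1,0,0,0,-7],[1,0,0,0,-6],[1,0,0,0,-3],[1,0,0,0,0]]'
python3 plan.py .5697 .0326 .114 -10.75 1
python3 - <<'E'
from h import *
v=snap("wrist","u"); w=snap("side","u")
cv2.imwrite("pics/c13.png",cv2.resize(w["p"][150:290,250:430,::-1],(771,600),interpolation=cv2.INTER_CUBIC))
E
```

```text
time_s: 34.6
eef_pos: [0.5697, 0.0329, 0.1142]
tool_rot: [0.952, 0.305, 0.0, -0.0]
force: [1.3, 0.6, -1.2]
gripper_width: 0.0095
time_s: 35.4
eef_pos: [0.5696, 0.0328, 0.1142]
tool_rot: [0.77, 0.638, -0.0, -0.0]
force: [-0.3, -0.3, -1.5]
gripper_width: 0.0096
t 35.4 p [0.5696 0.0328 0.1142] jaw -10.77 tilt [-0.  0. -1.] q [-0.06  0.34  1.66  0.    1.14  0.12] F [-0.3 -0.3 -1.5] w 0.0096
[-0.0002, 0.0002, 0.0002] -0.02
```

View pics/u_wrist.png

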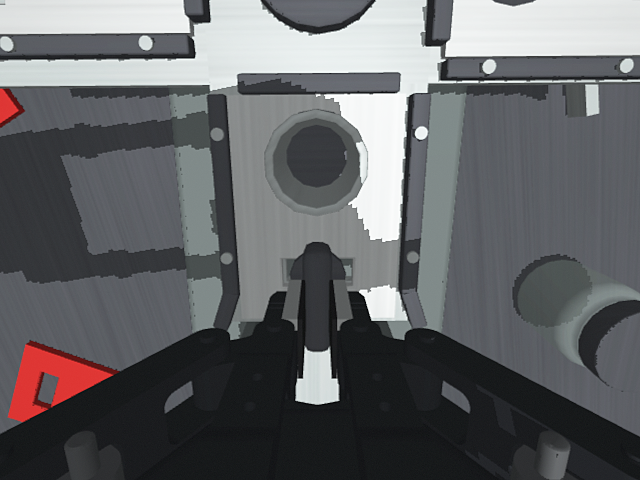

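View pics/c13.png

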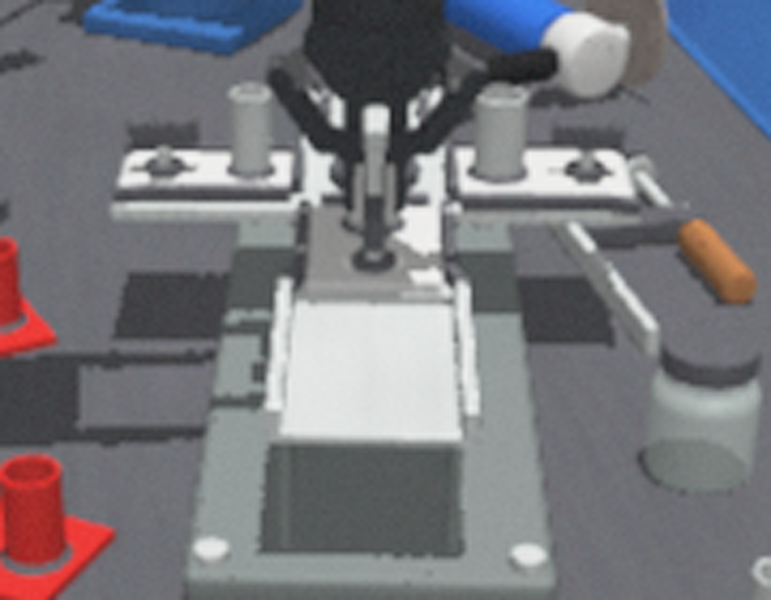

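```bash
python3 -m creep '[[1,0,0,0.0003,0],[0.5,0,0,0,0],[0.2,0,0,0,0],[0,0,0,0,0],[0,0,0,0,0],[0,0,0,0,0],[0,0,0,-0.01,0],[0,0,0,-0.03,0]]'
python3 -m creep '[[0,0,0,-0.05,0],[0,0,0,-0.05,0],[0,-0.04,0,-0.04,0],[0,-0.04,0,-0.02,0],[0,-0.02,0,0,0],[0,0,0,0,0],[0,0,0,0,0],[0,0,0,0,0]]'
python3 ang.py w
python3 - <<'E'
from h import *
w=snap("side","w"); s=snap("scene","w")
cv2.imwrite("pics/c14.png",cv2.resize(w["p"][150:290,250:430,::-1],(771,600),interpolation=cv2.INTER_CUBIC))
E
```

```text
time_s: 36.3
eef_pos: [0.5674, 0.0328, 0.1526]
tool_rot: [0.77, 0.638, -0.002, -0.002]
force: [0.6, -0.1, 0.3]
gripper_width: 0.043
time_s: 37.1
eef_pos: [0.5517, -0.06, 0.3094]
tool_rot: [0.77, 0.638, 0.0, -0.001]
force: [0.3, -0.6, -1.1]
gripper_width: 0.043
37.15 [ 0.5517 -0.0599  0.3093]
fence [496.4 -74.6] 79.06
fence [596.5 -93.6] 79.05
w+ 60 79.59
w- 60 79.64
```

View pics/w_wrist.png

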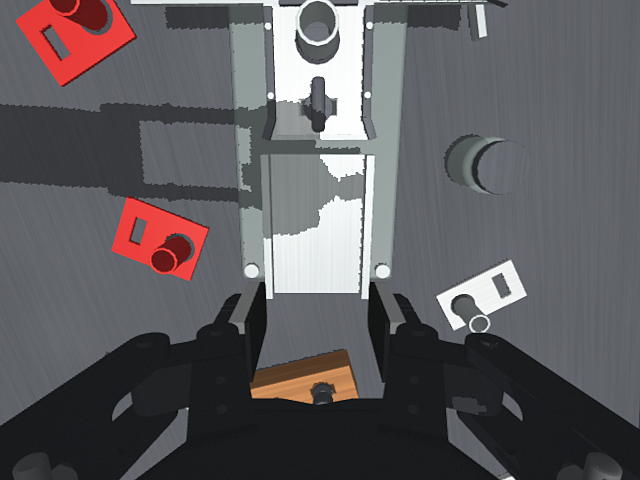

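View pics/c14.png

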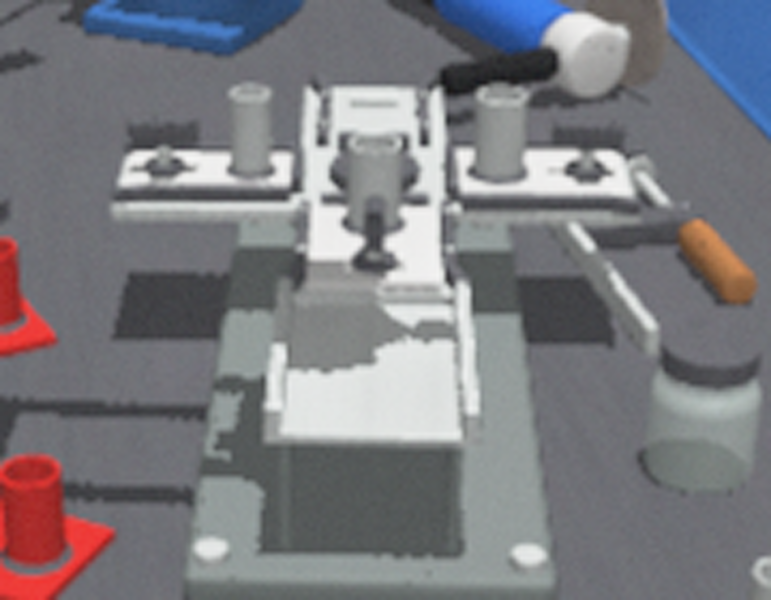

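View pics/w_scene.png

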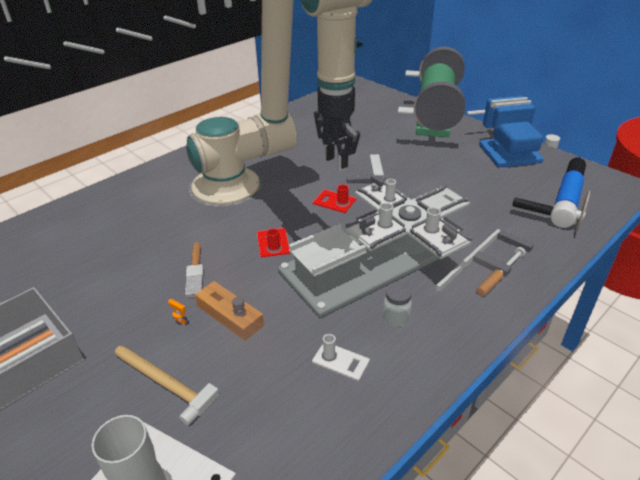

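```bash
python3 -m creep '[[0,0.03,0,0.01,0],[0,0.03,0,0.01,0],[0,0.01,0,0,0],[0,0,0,0,0],[0,0,0,0,0],[0,0,0,0,0],[0,0,0,0,0],[0,0,0,0,0]]'
python3 ang.py x
python3 - <<'E'
from h import *
v=load("wrist","x"); c=cloud(v); z=c[...,2]
a=np.radians(-100.9); ax=np.array([.596,.1702]); e=np.array([np.cos(a),np.sin(a)]); n=np.array([-e[1],e[0]])
L=(c[...,:2]-ax)@e; T=(c[...,:2]-ax)@n
m=(z>.133)&(z<.146)&(abs(L-.14)<.05)&(abs(T)<.03)&(L>.105)
q=c[m]; print("bar",len(q),np.percentile(q[:,2],[50,90]),cv2.minAreaRect((np.c_[L[m],T[m]]*1000).astype(np.float32)))
m=(z>.15)&(z<.167)&(L<.11)&(L>.04)&(abs(T)<.03)
print("stub",cv2.minEnclosingCircle((np.c_[L[m],T[m]]*1000).astype(np.float32)))
uv=proj(v,[[*(ax+.09*e),.1045]])[0].astype(int); print(uv)
cv2.imwrite("pics/c15.png",cv2.resize(v["p"][max(0,uv[1]-110):uv[1]+150,uv[0]-130:uv[0]+130,::-1],(600,600),interpolation=cv2.INTER_CUBIC))
E
```

```text
time_s: 38.05
eef_pos: [0.5649, 0.007, 0.2899]
tool_rot: [0.771, 0.637, 0.0, 0.0]
force: [0.1, -0.1, 0.4]
gripper_width: 0.0427
38.1 [0.5649 0.0071 0.2899]
fence [496.5 -74.6] 79.05
fence [596.5 -93.6] 79.03
w+ 60 79.55
w- 60 80.28
bar 723 [0.14133228 0.14258581] ((140.8671417236328, -0.04140901565551758), (11.432657241821289, 45.93008804321289), 89.80255126953125)
stub ((82.41924285888672, -0.865031361579895), 16.927011489868164)
[316 125]
```

View pics/c15.png

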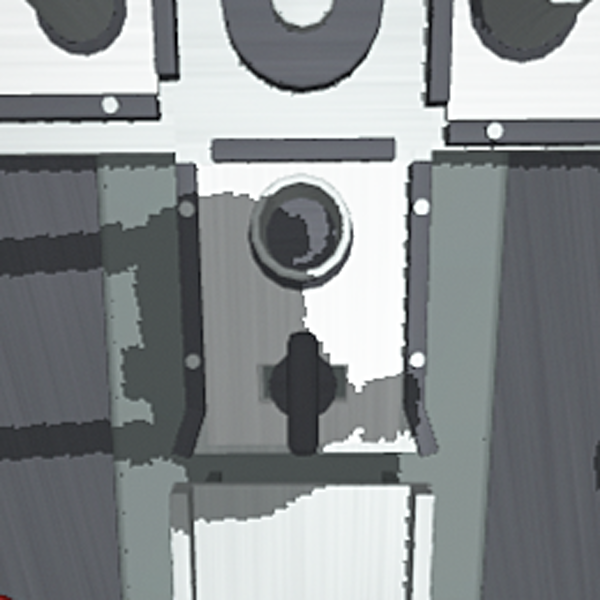

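```bash
python3 -m creep '[[0,0.03,0,-0.02,0],[0,0.04,0,-0.02,0],[0,0.03,0,-0.01,0],[0,0,0,0,0],[0,0,0,0,0],[0,0,0,0,0],[0,0,0,0,0],[0,0,0,0,0]]'
python3 ang.py y
python3 - <<'E'
from h import *
v=load("wrist","y"); c=cloud(v); z=c[...,2]
print(proj(v,[[.596,.1702,.1185]]))
E
```

```text
time_s: 38.9
eef_pos: [0.5833, 0.105, 0.3393]
tool_rot: [0.771, 0.637, -0.0, -0.0]
force: [-0.5, 0.1, -0.5]
gripper_width: 0.0427
38.95 [0.5834 0.1052 0.3394]
fence [498.  -65.8] 79.02
fence [598.1 -84.8] 78.99
w+ 60 79.51
w- 60 76.45
n+ 50 79.73
n- 50 79.67
[[317.38835693 136.7928221 ]]
```

View pics/y_wrist.png

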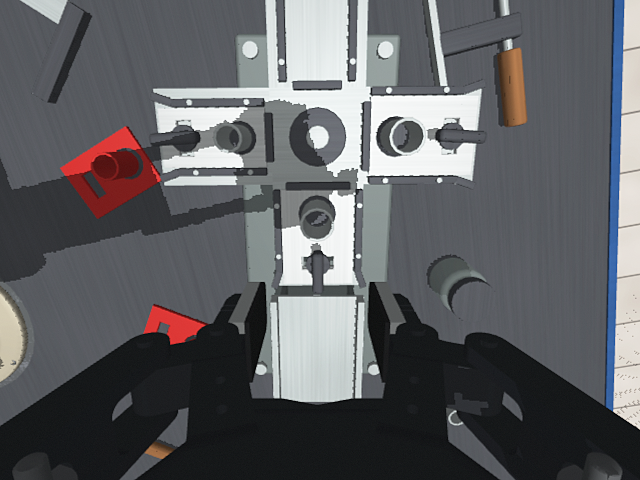

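Run:
```python
from station import order,readout
s=readout.read_state(); print(s["time_s"],s["force"].round(1)); print(order.job_done())
```

```text
38.95 [ 0.5 -0.6  0.2]
the job is handed in; nothing more can be done
None
```

The flange is loaded in the free wide station and locked with the T-bolt, and I handed the job in at 39 s with the gripper clear of everything.

**What I did**
- I turned the carousel about 95° clockwise by the wide tube until the free wide station faced the shelf.
- I slid the flange in by caging its stub, without lifting it, and pushed until the force rose at the back stop. That push turned the carousel about 1.7°, so I turned it back by the narrow tube.
- I took the dark T-bolt from the rack, put it through both slots until the collar touched the flange, gave it a quarter turn and let go.

**Last checks**
- **Flange:** its stub is 82.4 mm from the axis, where 82 mm means fully home. Its slot lined up with the station's to about 0.3 mm before the bolt went in.
- **Bolt:** the top of the bar is at 141.3 mm, against 141.5 mm when seated. The bar lies along the station, across the slot.
- **Other items:** the pin, the orange bolt, the red flanges and the other bystanders looked undisturbed in the last pictures.

**Checks that were off or disagreed**
- **Squareness:** in the final picture three of the four station guides read about 0.6° away from the shelf. It read about 0.1° after my correction, so it seems to have moved slightly while the bolt went in. I judged this small enough to leave.
- **One bad reading:** the fourth guide read 2.6° the other way. I took it as a faulty edge detection, because it disagreed with the other three.
- **Sideways position:** the stub read 0.9 mm off the centre line, which is within the play between the flange and the guides.

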